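# Turn the filter cassette round in the bench dust extractor

### The job

The filter cassette of the bench dust extractor has been put in back to front. The hood's main latch is already released, so its front edge stands a little up on the safety catch: reach under that edge, push the sprung catch aside, and lift the hood up and back, past upright, so that it stands open by itself. Then draw the cassette out of its slot, turn it end for end, and seat it fully home again with its pull lug at the front; leave the hood open and the other things on the bench where they are.

Things in the scene. Friction and masses are not known exactly. Their poses are not given: they have to be found in the camera images.
- extractor: Bench dust extractor, fixed, 290 x 413 mm. Origin on the bench under the middle of the cassette slot; x to its rear (hood hinge), front (-x) towards the robot, y left, z up. Filter chamber under the black hood: y = -138 to 138 mm. Left of it (y 140 to 275) the blue fan housing, 165 mm high, its handle to 197. Front sill 35 mm high out to x = -151; chamber walls 108 mm high, front one at x = -96.
- slot (a point): Middle of the mouth of the cassette slot, in the chamber's flat deck 71 mm above the bench. The slot is 135 mm long (extractor x), 51 mm wide (y), 36 mm deep, its mouth bevelled 3 mm; 106 mm of free deck to each side, 22 mm in front. Axes as the extractor's.
- hood (a joint): Angle of the hood, rad: 0 shut, grows as the front edge rises, stop at 1.85. It starts ajar at 0.07 to 0.10; the engaged safety catch lets it rise to about 0.11 and no further. Stiff hinge: it stays at whatever angle it is left; lifting at the lip takes about 6 N. Fully open means laid back past upright (1.6 to 1.8), which also takes the catch hanging on it out of the way.
- hinge (a point): Middle of the hood's hinge line, which runs along the extractor's y, 125 mm behind its origin and 115 mm above the bench. Axes as the extractor's. The hood's top is 16 mm above this line when shut, its side skirts 141 mm to each side.
- hood_lip (a point): Middle of the bottom edge of the hood's black front lip (4 mm thick, 278 mm long in y), 273 mm in front of the hinge line and 10 mm below it when shut. The lip is 26 mm high and joins the top plate, so behind it, under the hood, there is free space 20 mm high. Keep the lip resting on the fingers while pushing the catch, or friction drags the hood down. Axes are the hood's (extractor's when shut).
- catch (a joint): Swing of the sprung steel safety catch, rad: 0 engaged, grows as its tab is pushed to the extractor's right (-y), stop at 0.5. Above about 0.2 its hook is clear of the keeper and the hood can rise; 0.3 is safe. It takes 2 to 4 N and springs back when let go. It hangs on the hood and rises with it; once the hood is past 0.25 it may be let go.
- catch_tab (a point): Centre of the left (+y) face of the catch's finger tab; push this face to -y. A plate 4 mm thick, 34 mm in x, 36 mm high, hidden under the hood 1 to 35 mm behind the lip, its lower edge 44 mm below the lip's. It pivots on a pin 36 mm above. A steel keeper stands 20 mm behind this point. Left of it is free space, marked by a moulded half-oval on the hood's top at y = 0 to 55 mm.
- cassette_center (a point): Centre of the filter cassette, 40 mm above its underside: white frame 130 mm long (x), 46 wide (y), 83 high, pleated paper on top, 0.18 to 0.31 kg, lowest 20 mm tapering in by 4.5 mm all round. Its +x points to the end with the pull lug, at the start to the rear. Seated, its underside is on the slot floor, 36 mm below the deck, with 2.5 mm play all round.
- cassette_lug (a point): Outer end of the cassette's pull lug, a tongue 34 mm wide and 10 mm thick that sticks out 15 mm at the cassette's +x end, 66 mm above its underside. It must finish at the extractor's front.
- sanding_block_mid (a point): Centre of a cork sanding block, 110 x 64 x 34 mm, on the bench in front of the fan housing; leave it.
- pencil_mid (a point): Centre of a flat carpenter's pencil, 165 x 14 x 8 mm, lying on the fan housing; leave it.
- tin_mid (a point): Centre of a paint tin, 100 mm across, 115 mm high, to the extractor's right; leave it.
- offcut_mid (a point): Centre of a timber offcut, 150 x 70 x 32 mm, on the bench before the extractor's right front corner; leave it.
- glue_mid (a point): Middle of a glue bottle, 64 mm across, 190 mm high, far right; leave it.
- mallet_mid (a point): Middle of the handle of a rubber mallet, 260 mm long, lying on the left of the bench; leave it.

How it is judged:
By the outcome, as a careful person would: the job done as asked, in the order asked, and still so for the second after the job is handed in, with the robot touching nothing.
It also fails if it takes over 72 s, if anything falls off the work surface, if the arm or the gripper's body presses on something with over 40 N, if the wrist force passes 120 N, or if a joint passes its speed limit or range.

### The arm

A 7-joint arm with a two-finger parallel gripper is mounted at the origin on the work surface. World frame = base frame: x ahead of the robot, y to its left, z up, the work surface at z = 0. Lengths are in m, angles in degrees, forces in N, time in s.
With the tool pointing down it reaches from about 0.425 to 0.8 m from the base axis. Payload 8.3 kg.
Tool frame: the origin (TCP) lies at the very end of the fingers, on their centre line; the grasp point (between the pads) lies 19 mm behind it; z points along the fingers, y is the line along which they close (so a half turn about z gives the same grasp; the last joint's range is limited). The gripper opens to 85 mm and grips with 20 to 120 N. Pads are 22 mm wide; open, the fingers measure 114 mm over their backs; the gripper's body (76 mm by 85 mm) begins 54 mm behind the grasp point. The pads swing forward as they close: fully open they stand 13 mm farther back than shut.
Start: joints at [-79.693, 21.967, 0.94, 78.501, -0.361, 79.538, -2.664], TCP at [0.15, 0.607, 0.231] pointing down, gripper open.
Joint ranges: [-169.22, 169.22], [-14.56, 117.87], [-87.37, 89.26], [10.42, 133.3], [-82.24, 262.24], [0.94, 117.77], [-172.7, 172.7]. Speed limits (degrees/s): [136.94, 136.94, 172.46, 172.46, 180, 180, 180].

### API

Orientations are given as [roll, pitch, yaw] about the fixed x, y, z axes, in that order (R = Rz(yaw) Ry(pitch) Rx(roll)).
In Python, from workcell import ctrl gives the robot as it stands. The module is installed in compiled form; this text tells all that it offers.
- The arm moves only by the tool apply_moves, never from a script. Its argument "increments" is a list of rows, each a list of 7 numbers: the shift along the tool's x, y, z in mm, then the turn, a rotation vector about the tool's x, y, z in degrees, then the finger opening in mm, from 0 to 85.4. In form: [[tx, ty, tz, rx, ry, rz, claw], ...]. A call has 1 to 8 rows; each row is the pose to reach, as a shift and turn from the pose commanded when the call began, along the tool's axes at that moment; what a row does not reach only later rows make up. A row lasts 1/12 s, in which the tool goes at most 41.7 mm and 7.16 degrees, less where a joint would pass 70% of its speed; a pose out of reach is approached as far as the arm can. A call with a gripper value outside its range is refused whole. The fingers move at their own pace and stop on an object; the grip force is fixed at half the most. Time passes only in rows, so rows that repeat a pose let the fingers close. It gives the time, the measured TCP pose, the force, the opening and the grip force at its end, in the units of the state.
- ctrl.get_obs(): the state, without advancing time (a new reading comes with each control period).
- ctrl.camera(name): name is "side" or "top" or "wrist"; returns (picture, depth): 400x640x3 uint8, blue, green, red; 400x640 float32, m along the optical axis (not along the pixel's ray), 0 where there is no reading.
- ctrl.get_calibration(name): a dict with "K" (3x3 intrinsics, pixels), "origin" and "orientation" of the camera in the world. Camera axes: x right, y down, z forward; pixel columns grow to the right and rows downward; lengths in m; the calibration is good to about 2 mm. A picture is of the moment at which its call begins: read the wrist's pose just before it. get_calibration takes no time and is no camera call; for the wrist camera it gives the pose at the moment of the call.
- ctrl.job_done(): hands the job in; it is judged then, once.
The state is a dict: "clock": time; "joint_pos": joint angles; "joint_velocities": joint speeds; "tau": joint torques, N m; "eef_pos": TCP position; "tool_rot": TCP orientation; "ft_force": force on the tool from outside, world axes, zero at the start; "wrist_torque": the same for the moment, N m; "opening": finger opening in m; "finger_force": force on a finger pad.
Only numpy, scipy, OpenCV 4.12 (cv2) and the standard library are available. Lean on these libraries where they do the work, as an engineer would, in place of code of your own. Each camera call takes 0.05 s, during which the arm holds its last target. There are 200 camera calls.

## Working session

There is one attempt and no reset: what is moved stays moved. The work goes in short steps, Python scripts to look and compute and a tool call to move; the robot and the scene stay as the last step left them, time stands still between calls to the robot, and variables do not carry over. Pictures are saved under pics/ and viewed, at most 12 in all, crops included, and the job is handed in when it is done.

Besides the shell and the picture viewer there is one more tool, called after "Emit:" in YAML: its name, and indented under it one key for each argument. apply_moves: Moves the arm, as the interface text tells. Its arguments: {"type":"object","properties":{"increments":{"type":"array","items":{"type":"array","items":{"type":"number"}}}},"required":["increments"]}

```bash
mkdir -p pics; cat > h.py <<'E'
import numpy as np,cv2
from scipy.spatial.transform import Rotation as R
from workcell import ctrl
def cal(n):
    c=ctrl.get_calibration(n);return np.array(c["K"]),np.array(c["origin"]),np.array(c["orientation"])
def rot(o):
    o=np.array(o);return o if o.shape==(3,3) else R.from_euler('xyz',o,degrees=True).as_matrix()
def cloud(n,c=None,d=None):
    K,o,r=cal(n);v,u=np.mgrid[:400,:640]
    p=np.stack([(u-K[0,2])/K[0,0]*d,(v-K[1,2])/K[1,1]*d,d],-1)
    return p@rot(r).T+o
def rel(pos,rpy):
    "tool-frame shift/turn from the current pose to a target"
    s=ctrl.get_obs();r0=rot(s["tool_rot"]);p0=np.array(s["eef_pos"])
    return (r0.T@(np.array(pos)-p0)*1000).round(1),np.degrees(R.from_matrix(r0.T@rot(rpy)).as_rotvec()).round(2)
E
python3 - <<'E'
from h import *
s=ctrl.get_obs();print(s)
for n in("top","side"):
    print(n,ctrl.get_calibration(n))
    c,d=ctrl.camera(n);cv2.imwrite(f"pics/{n}0.png",c);np.savez(f"{n}0.npz",c=c,d=d)
E
```

```text
{'clock': 0.0, 'joint_pos': array([-79.69342054,  22.01572258,   0.94024212,  78.56147947,
        -0.35949972,  79.53792157,  -2.66410426]), 'joint_velocities': array([-0.02697407,  0.03597787,  0.01135943,  0.0698679 , -0.01707175,
        0.0066501 ,  0.08753833]), 'tau': array([ 3.62291039e-04, -6.27589846e+01,  8.44414439e-01, -3.71823585e+01,
        1.65489083e-02,  1.42224666e-02,  2.82798766e-05]), 'eef_pos': array([0.15012753, 0.60618407, 0.2302727 ]), 'tool_rot': array([-1.79887837e+02,  4.27001775e-03,  1.66091657e+02]), 'ft_force': array([ 0.36696045, -0.48119752, -0.09272227]), 'wrist_torque': array([ 0.024921  , -0.01258267, -0.0087811 ]), 'finger_force': 0.0, 'opening': 0.08555958512000233}
top {'K': array([[454.92526001,   0.        , 317.68443395],
       [  0.        , 454.92526001, 201.29067121],
       [  0.        ,   0.        ,   1.        ]]), 'origin': array([ 0.35458039, -0.08577098,  1.19475017]), 'orientation': array([-1.69605669e+02, -7.61228598e-02, -9.01413544e+01])}
side {'K': array([[399.1711165 ,   0.        , 316.99818732],
       [  0.        , 399.1711165 , 205.40318827],
       [  0.        ,   0.        ,   1.        ]]), 'origin': array([0.39761652, 0.6710002 , 1.03973877]), 'orientation': array([-139.702744  ,   -0.9064766 , -166.92208804])}
```

View pics/top0.png

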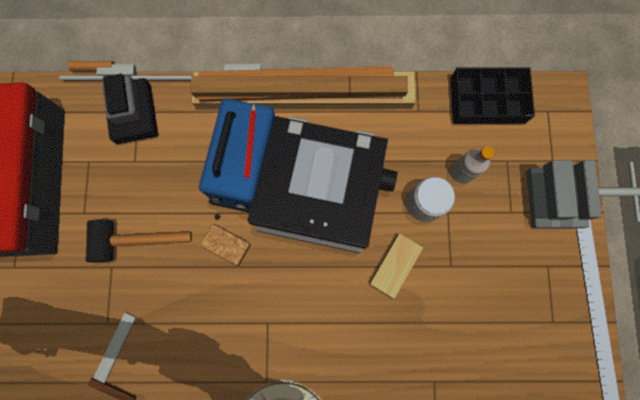

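View pics/side0.png

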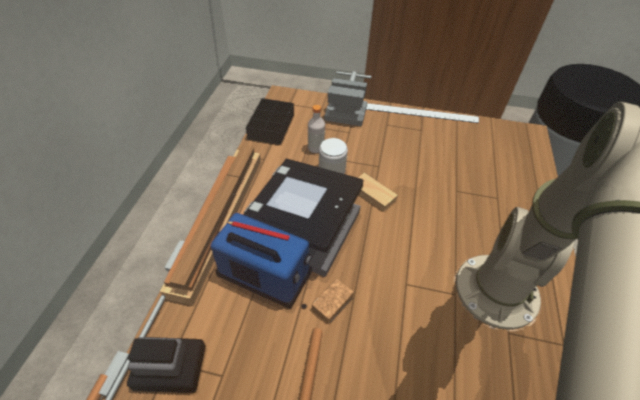

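The top view shows the hood (black quad, corners about 268,115 / 387,138 / 365,247 / 250,228) with the blue housing to its left and the sill strip in front. The side view confirms this, and the robot stands clear of the scene.

```bash
python3 - <<'E'
from h import *
z=np.load("top0.npz");c=z["c"].astype(int);d=z["d"];P=cloud("top",d=d)
H=P[...,2]
# blue housing
b=(c[...,0]>c[...,2]+40)&(H>0.12)
m=np.zeros((400,640),np.uint8);m[95:255,195:400]=1
hd=(m>0)&(H>0.11)&(H<0.175)&~b
hd[:, :]&=(c.max(-1)<70)|(c.max(-1)-c.min(-1)<40)
n,l,s,_=cv2.connectedComponentsWithStats(hd.astype(np.uint8),connectivity=4)
i=1+np.argmax(s[1:,4]);hd=l==i;print(s[i])
q=P[hd];A=np.c_[q[:,:2],np.ones(len(q))]
for _ in range(4):
    co=np.linalg.lstsq(A,q[:,2],rcond=None)[0];e=q[:,2]-A@co;k=abs(e)<.004;A,q=A[k],q[k]
print("plane",co,e.std(),"slope",np.degrees(np.arctan(np.hypot(*co[:2]))),"dir",np.degrees(np.arctan2(-co[1],-co[0])))
r=cv2.minAreaRect((q[:,:2]*1000).astype(np.float32));print("hood rect",r,cv2.boxPoints(r))
q2=P[b&(m>0)];r=cv2.minAreaRect((q2[:,:2]*1000).astype(np.float32));print("blue",r,cv2.boxPoints(r),np.percentile(q2[:,2],[50,98]))
cv2.imwrite("pics/mask.png",(hd*255+b*120).astype(np.uint8))
g=cv2.resize(z["c"][95:260,195:400],None,fx=3.5,fy=3.5,interpolation=cv2.INTER_CUBIC);cv2.imwrite("pics/crop.png",cv2.convertScaleAbs(g,alpha=2,beta=20))
E
```

```text
[  229   113   159   136 13606]
plane [-0.08672975  0.01862135  0.19599654] 0.001721229021867622 slope 5.069227095554199 dir -12.11774965251087
hood rect ((607.0250854492188, -66.08493041992188), (336.54754638671875, 275.7626647949219), 77.76809692382812) [[ 436.62192  -201.32578 ]
 [ 706.12427  -259.75134 ]
 [ 777.4282     69.155914]
 [ 507.9259    127.58148 ]]
blue ((562.3178100585938, 75.4275894165039), (482.645263671875, 208.836669921875), 14.412742614746094) [[302.59982 116.49318]
 [354.5804  -85.77096]
 [822.03577  34.362  ]
 [770.0552  236.62613]] [0.16360504 0.16874885]
```

View pics/crop.png

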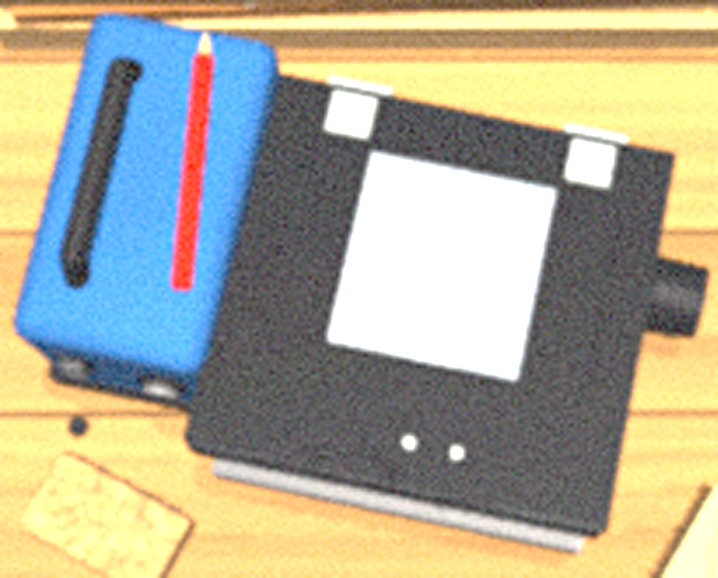

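The crop gives the hood corners at about RR (672,155), FR (605,533) and FL (190,440), plus the hinge plates at (352,112) and (590,160).

```bash
cat > fr.py <<'E'
from h import *
z=np.load("top0.npz")
co=np.array([-0.08672975,0.01862135,0.19599654])
K,o,r=cal("top");r=rot(r)
def ray(u,v):
    return r@np.array([(u-K[0,2])/K[0,0],(v-K[1,2])/K[1,1],1])
def onplane(u,v,co=co):
    w=ray(u,v);t=(co[0]*o[0]+co[1]*o[1]+co[2]-o[2])/(w[2]-co[0]*w[0]-co[1]*w[1]);return o+t*w
E
python3 - <<'E'
from fr import *
P={k:onplane(x/3.5+195,y/3.5+95) for k,(x,y) in dict(RR=(672,155),FR=(607,535),FL=(188,448),RL=(278,78),W1=(372,152),W2=(556,187),W3=(518,381),W4=(328,343),H1=(352,80),H2=(598,133)).items()}
for k,p in P.items():print(k,p.round(4))
a=lambda i,j:np.degrees(np.arctan2(*(P[j]-P[i])[1::-1]))
D=lambda i,j:np.linalg.norm(P[i]-P[j])
for i,j in [("FR","RR"),("FR","FL"),("W3","W2"),("W3","W4"),("W4","W1"),("W2","W1"),("RR","RL"),("H2","H1")]:print(i,j,a(i,j).round(2),D(i,j).round(4))
E
```

```text
RR [ 0.7033 -0.2572  0.1302]
FR [ 0.4371 -0.2032  0.1543]
FL [0.4949 0.0714 0.1544]
RL [0.7603 0.0183 0.1304]
W1 [ 0.7047 -0.0482  0.134 ]
W2 [ 0.6792 -0.1756  0.1338]
W3 [ 0.5406 -0.1469  0.1464]
W4 [ 0.5668 -0.0196  0.1465]
H1 [ 0.759  -0.0337  0.1295]
H2 [ 0.7196 -0.206   0.1297]
FR RR -11.47 0.2727
FR FL 78.11 0.2806
W3 W2 -11.72 0.1421
W3 W4 78.38 0.1299
W4 W1 -11.71 0.1413
W2 W1 78.7 0.13
RR RL 78.32 0.2813
H2 H1 77.11 0.1767
```

```bash
cat >> h.py <<'E'
YAW=-11.7;e=np.array([.9792,-.2028,0]);l=np.array([.2028,.9792,0]);ORG=np.array([.609,-.0947,0])
def W(x,y,z): return ORG+e*x/1000+l*y/1000+np.array([0,0,z/1000])
def E(p): q=np.array(p)-ORG;return (np.array([q@e,q@l,q[2]])*1000).round(1)
def chain(*ts,start=None):
    s=ctrl.get_obs();p0,r0=(np.array(s["eef_pos"]),rot(s["tool_rot"])) if start is None else (np.array(start[0]),rot(start[1]))
    for p,a in ts:
        r1=rot(a);print((r0.T@(np.array(p)-p0)*1000).round(1),np.degrees(R.from_matrix(r0.T@r1).as_rotvec()).round(2));p0,r0=np.array(p),r1
E
python3 - <<'E'
from h import *
chain(([.45,.27,.30],[180,0,166]),([.42,.0,.25],[180,30,168.3]),(W(-200,28,150),[180,60,168.3]))
print(W(-200,28,150))
E
```

```text
[-371.9 -254.4  -69.1] [-0.1   0.    0.09]
[ -36.2 -269.2   50. ] [ -0.6  -30.    -2.25]
[ 46.3 -26.4  88.7] [  0. -30.  -0.]
[ 0.4188384 -0.0267224  0.15     ]
```

Emit:
apply_moves:
  increments:
    - [-120,-85,-69,0,0,0,0]
    - [-240,-170,-69,0,0,0,0]
    - [-372,-254,-69,0,0,0,0]
    - [-372,-254,-69,0,0,0,0]
    - [-372,-254,-69,0,0,0,0]
    - [-372,-254,-69,0,0,0,0]
    - [-372,-254,-69,0,0,0,0]
    - [-372,-254,-69,0,0,0,0]

```text
clock: 0.77
eef_pos: [0.3685, 0.3606, 0.286]
tool_rot: [-180.0, -0.0, 166.1]
ft_force: [1.8, 1.0, -0.2]
opening: 0.0003
finger_force: 0.0
```

```bash
python3 - <<'E'
from h import *
chain(([.42,.0,.25],[180,30,168.3]))
print(ctrl.get_obs()["joint_pos"])
E
```

```text
[-136.7 -337.6   36. ] [ -0.59 -30.02  -2.15]
[-58.42219082   6.97138851  11.71227948  90.52781729  -1.43433555
  82.67095243  29.482677  ]
```

Emit:
apply_moves:
  increments:
    - [-15,-40,0,0,-3,0,0]
    - [-30,-80,0,0,-7,0,0]
    - [-50,-120,10,0,-12,0,0]
    - [-65,-160,10,0,-18,0,0]
    - [-80,-200,20,0,-24,0,0]
    - [-97,-240,25,-0.5,-30,-2,0]
    - [-115,-280,30,-0.5,-30,-2,0]
    - [-132,-325,36,-0.6,-30,-2.1,0]

```text
clock: 1.43
eef_pos: [0.4112, 0.1699, 0.2578]
tool_rot: [-179.4, 24.8, 167.4]
ft_force: [-0.1, 0.1, 0.2]
opening: 0.0002
finger_force: 0.0
```

```bash
python3 - <<'E'
from h import *
chain((W(-200,28,150),[180,60,168.3]))
chain((W(-200,28,150),[180,45,168.3]))
s=ctrl.get_obs();print(s["joint_pos"],s["eef_pos"],s["tool_rot"])
E
```

```text
[  -0.5 -188.9  121. ] [ -1.21 -35.19  -0.49]
[  -0.5 -188.9  121. ] [ -1.12 -20.19  -0.64]
[-24.21317611 -14.1392617  -15.74864792 117.53817083  18.22072948
  62.2793946   30.69059561] [0.41115714 0.16985403 0.2578458 ] [-179.39400026   24.81596872  167.39599852]
```

Emit:
apply_moves:
  increments:
    - [0,-40,25,0,-5,0,0]
    - [0,-80,50,-0.5,-10,0,0]
    - [0,-120,75,-1,-15,0,0]
    - [0,-160,100,-1,-20,0,0]
    - [0,-189,121,-1,-20,-0.6,0]
    - [0,-189,121,-1,-20,-0.6,0]
    - [0,-189,121,-1,-20,-0.6,0]
    - [0,-189,121,-1,-20,-0.6,0]

```text
clock: 2.1
eef_pos: [0.495, 0.0756, 0.1943]
tool_rot: [-178.5, 43.0, 168.5]
ft_force: [-1.0, 0.4, -4.5]
opening: 0.0003
finger_force: 0.0
```

```bash
python3 - <<'E'
from h import *
s=ctrl.get_obs();print(s["joint_pos"],s["eef_pos"],s["tool_rot"],E(s["eef_pos"]))
chain((W(-165,28,115),[180,55,168.3]))
E
```

```text
[  7.64806942 -14.52523062 -35.70726667 133.30722329  39.62377205
  31.67239032  18.95506891] [0.49496798 0.07560761 0.19434158] [-178.47847951   42.97971777  168.4933176 ] [-146.2  143.6  194.3]
[  68.1 -114.3   48. ] [ -1.37 -12.02   0.29]
```

```bash
cat > s.py <<'E'
import numpy as np
S=[([-79.69342054,22.01572258,.94024212,78.56147947,-.35949972,79.53792157,-2.66410426],[.15012753,.60618407,.2302727],[-179.887837,.00427,166.091657]),
([-58.42219082,6.97138851,11.71227948,90.52781729,-1.43433555,82.67095243,29.482677],[.3685,.3606,.2860],[-180,0,166.1]),
([-24.21317611,-14.1392617,-15.74864792,117.53817083,18.22072948,62.2793946,30.69059561],[.41115714,.16985403,.2578458],[-179.394,24.81596872,167.39599852]),
([7.64806942,-14.52523062,-35.70726667,133.30722329,39.62377205,31.67239032,18.95506891],[.49496798,.07560761,.19434158],[-178.47847951,42.97971777,168.4933176])]
E
python3 - <<'E'
from h import *
from s import S
import itertools
best=[]
for sg in itertools.product([1,-1],repeat=7):
    Rs=[]
    for q,p,a in S:
        m=np.eye(3)
        for k in range(7): m=m@R.from_euler('zyzyzyz'[k],sg[k]*q[k],degrees=True).as_matrix()
        Rs.append((m,rot(a)))
    # rot(a)=B m T with unknown B=Rz(b),T ; solve b by scan
    for b in range(0,360,5):
        B=R.from_euler('z',b,degrees=True).as_matrix()
        T=[(B@m).T@t for m,t in Rs];M=R.from_matrix(T).mean();
        er=max(np.degrees((M.inv()*R.from_matrix(x)).magnitude()) for x in T);best.append((er,b,sg,M.as_euler('xyz',degrees=True).round(1)))
best.sort(key=lambda x:x[0])
for b in best[:4]:print(b)
E
```

```text
(np.float64(0.020458553241829117), 0, (-1, 1, -1, 1, -1, 1, -1), array([-0., -0., 90.]))
(np.float64(0.020458553241857382), 180, (-1, -1, -1, -1, -1, -1, -1), array([ -0.,  -0., -90.]))
(np.float64(2.0130709659706936), 330, (1, 1, 1, 1, 1, 1, 1), array([ -0.6,  -0. , -93.5]))
(np.float64(2.0130709659707104), 150, (1, -1, 1, -1, 1, -1, 1), array([-0.6, -0. , 86.5]))
```

```bash
cat > kin.py <<'E'
from h import *
SG=[-1,1,-1,1,-1,1,-1]
NM=[('d1',0,2),('a1',1,0),('b1',1,1),('a2',2,0),('d3',2,2),('a3',3,0),('b3',3,1),('a4',4,0),('d5',4,2),('a5',5,0),('b5',5,1),('a6',6,0),('d7',6,2)]
def frames(q):
    m=[np.eye(3)]
    for k in range(7): m.append(m[-1]@R.from_euler('zyzyzyz'[k],SG[k]*q[k],degrees=True).as_matrix())
    return m
def cols(q):
    f=frames(q);return np.stack([f[i][:,j] for _,i,j in NM],1)
E
python3 - <<'E'
from kin import *
from s import S
import itertools
A=np.concatenate([cols(q) for q,_,_ in S]);b=np.concatenate([p for _,p,_ in S])
base=[0,4,8,12];oth=[1,2,3,5,6,7,9,10,11];res=[]
for n in range(0,5):
    for c in itertools.combinations(oth,n):
        i=base+list(c);x,*_=np.linalg.lstsq(A[:,i],b,rcond=None);res.append((np.abs(A[:,i]@x-b).max()*1000,n,[(NM[k][0],round(v,4)) for k,v in zip(i,x)]))
for n in range(5):
    for r in sorted([r for r in res if r[1]==n],key=lambda r:r[0])[:4]:print(r)
E
```

```text
(np.float64(31.170391318702972), 0, [('d1', np.float64(0.2608)), ('d3', np.float64(0.4887)), ('d5', np.float64(0.4504)), ('d7', np.float64(0.4065))])
(np.float64(2.846882973804199), 1, [('d1', np.float64(0.2645)), ('d3', np.float64(0.4514)), ('d5', np.float64(0.4616)), ('d7', np.float64(0.3678)), ('b1', np.float64(-0.0303))])
(np.float64(3.7331503348370654), 1, [('d1', np.float64(0.234)), ('d3', np.float64(0.4625)), ('d5', np.float64(0.4606)), ('d7', np.float64(0.3485)), ('b3', np.float64(-0.0334))])
(np.float64(16.92401586607517), 1, [('d1', np.float64(0.2224)), ('d3', np.float64(0.4622)), ('d5', np.float64(0.4597)), ('d7', np.float64(0.3428)), ('b5', np.float64(-0.0337))])
(np.float64(30.847301119815164), 1, [('d1', np.float64(0.2656)), ('d3', np.float64(0.5)), ('d5', np.float64(0.4586)), ('d7', np.float64(0.4213)), ('a2', np.float64(-0.012))])
(np.float64(0.09046511329316442), 2, [('d1', np.float64(0.2517)), ('d3', np.float64(0.4558)), ('d5', np.float64(0.4613)), ('d7', np.float64(0.3594)), ('b1', np.float64(-0.0177)), ('b3', np.float64(-0.0141))])
(np.float64(1.493760022938273), 
[... 1890 characters left out ...]
6)), ('d5', np.float64(0.4613)), ('d7', np.float64(0.3594)), ('b1', np.float64(-0.018)), ('b3', np.float64(-0.0135)), ('a5', np.float64(-0.0)), ('b5', np.float64(-0.0003))])
(np.float64(0.005578671753325715), 4, [('d1', np.float64(0.2518)), ('d3', np.float64(0.4556)), ('d5', np.float64(0.4613)), ('d7', np.float64(0.3594)), ('b1', np.float64(-0.018)), ('b3', np.float64(-0.0135)), ('a4', np.float64(-0.0)), ('b5', np.float64(-0.0003))])
(np.float64(0.005594812157672102), 4, [('d1', np.float64(0.2518)), ('d3', np.float64(0.4556)), ('d5', np.float64(0.4613)), ('d7', np.float64(0.3594)), ('b1', np.float64(-0.018)), ('a3', np.float64(0.0)), ('b3', np.float64(-0.0135)), ('b5', np.float64(-0.0003))])
```

```bash
cat >> kin.py <<'E'
from scipy.optimize import least_squares
X=np.zeros(13);X[[0,4,8,12,2,6,10]]=[.2518,.4556,.4613,.3594,-.018,-.0135,-.0004]
LO=np.array([-169.22,-14.56,-87.37,10.42,-82.24,.94,-172.7]);HI=np.array([169.22,117.87,89.26,133.3,262.24,117.77,172.7])
TT=R.from_euler('z',90,degrees=True)
def fk(q): return cols(q)@X,R.from_matrix(frames(q)[7])*TT
def ik(p,a,q0):
    t=R.from_matrix(rot(a));p=np.array(p)
    def f(q):
        x,r=fk(q);return np.r_[(x-p)*10,(r.inv()*t).as_rotvec()*3,(np.array(q)-q0)*1e-5]
    s=least_squares(f,np.clip(q0,LO+.1,HI-.1),bounds=(LO,HI),x_scale=30)
    x,r=fk(s.x);return s.x,np.linalg.norm(x-p)*1000,np.degrees((r.inv()*t).magnitude())
def orient(yaw,t,flip=0):
    "tool pointing forward, yawed yaw deg to the right of extractor x, t below horizontal"
    return [180,90-t,YAW-yaw+180] if not flip else [180,-(90-t),YAW-yaw]
E
python3 - <<'E'
from kin import *
q0=ctrl.get_obs()["joint_pos"]
for yaw in(20,35,50):
  for t in(45,52,58):
    out=[]
    for pt in((-125,25,90),(-125,5,90),(-125,5,180),(-70,5,250)):
        q,ep,er=ik(W(*pt),orient(yaw,t),q0);out.append((round(ep,1),round(er,1),round(min((q-LO).min(),(HI-q).min()),1)))
    print(yaw,t,out)
E
```

```text
20 45 [(np.float64(18.3), np.float64(4.1), np.float64(0.0)), (np.float64(22.0), np.float64(5.0), np.float64(0.0)), (np.float64(7.3), np.float64(1.7), np.float64(0.0)), (np.float64(0.0), np.float64(0.0), np.float64(3.3))]
20 52 [(np.float64(5.4), np.float64(1.2), np.float64(0.0)), (np.float64(8.4), np.float64(1.9), np.float64(0.0)), (np.float64(0.0), np.float64(0.0), np.float64(1.7)), (np.float64(0.0), np.float64(0.0), np.float64(5.4))]
20 58 [(np.float64(0.0), np.float64(0.0), np.float64(0.9)), (np.float64(0.0), np.float64(0.0), np.float64(0.0)), (np.float64(0.0), np.float64(0.0), np.float64(4.6)), (np.float64(0.0), np.float64(0.0), np.float64(7.8))]
35 45 [(np.float64(0.0), np.float64(0.0), np.float64(0.3)), (np.float64(0.0), np.float64(0.0), np.float64(0.0)), (np.float64(0.0), np.float64(0.0), np.float64(3.7)), (np.float64(0.0), np.float64(0.0), np.float64(11.3))]
35 52 [(np.float64(0.0), np.float64(0.0), np.float64(3.1)), (np.float64(0.0), np.float64(0.0), np.float64(1.8)), (np.float64(0.0), np.float64(0.0), np.float64(7.2)), (np.float64(0.0), np.float64(0.0), np.float64(11.7))]
3
[... 185 characters left out ...]
p.float64(0.0), np.float64(12.8))]
50 45 [(np.float64(0.0), np.float64(0.0), np.float64(8.9)), (np.float64(0.0), np.float64(0.0), np.float64(7.3)), (np.float64(0.0), np.float64(0.0), np.float64(11.6)), (np.float64(21.1), np.float64(4.2), np.float64(0.0))]
50 52 [(np.float64(0.0), np.float64(0.0), np.float64(10.3)), (np.float64(0.0), np.float64(0.0), np.float64(8.9)), (np.float64(0.0), np.float64(0.0), np.float64(14.0)), (np.float64(0.0), np.float64(0.0), np.float64(19.1))]
50 58 [(np.float64(0.0), np.float64(0.0), np.float64(11.9)), (np.float64(0.0), np.float64(0.0), np.float64(10.7)), (np.float64(0.0), np.float64(0.0), np.float64(16.2)), (np.float64(0.0), np.float64(0.0), np.float64(19.0))]
```

```bash
cat >> kin.py <<'E'
Re=np.stack([e,l,[0,0,1]],1)
def pose(P,cx,cy,s=1,half=57,back=13):
    "TCP pose with the forward finger's back tip corner (middle) at ext point P (mm); axis a~(cx,-cy,-1), y tool=s*n"
    a=np.array([cx,-cy,-1.]);a/=np.linalg.norm(a);n=np.array([1,0,cx]);n/=np.linalg.norm(n)
    y=s*n;M=Re@np.stack([np.cross(y,a),y,a],1)
    return W(*(np.array(P)-half*n+back*a)),R.from_matrix(M).as_euler('xyz',degrees=True)
E
python3 - <<'E'
from kin import *
q0=ctrl.get_obs()["joint_pos"]
for s in(1,-1):
 for cx in(.27,.36,.45):
  for cy in(.2,.4,.6,.8):
    out=[];qq=q0
    for pt in((-165,30,88),(-130,30,88),(-130,0,88),(-130,0,160)):
        p,a=pose(pt,cx,cy,s);q,ep,er=ik(p,a,qq);out.append((round(ep,1),round(er,1),round(min((q-LO).min(),(HI-q).min()),1)));qq=q
    print(s,cx,cy,[tuple(map(float,o)) for o in out],q.round() )
E
```

```text
1 0.27 0.2 [(0.0, 0.0, 1.0), (0.0, 0.0, 5.1), (0.0, 0.0, 3.8), (0.0, 0.0, 8.4)] [ 17.  -5. -25. 125.  17.  50. -31.]
1 0.27 0.4 [(0.0, 0.0, 4.0), (0.0, 0.0, 8.0), (0.0, 0.0, 6.1), (0.0, 0.0, 10.2)] [  8.  -0. -25. 123.  30.  58. -48.]
1 0.27 0.6 [(0.0, 0.0, 7.2), (0.0, 0.0, 11.0), (0.0, 0.0, 8.8), (0.0, 0.0, 12.3)] [ -1.   5. -23. 121.  38.  67. -59.]
1 0.27 0.8 [(0.0, 0.0, 10.2), (0.0, 0.0, 14.0), (0.0, 0.0, 11.4), (0.0, 0.0, 14.3)] [ -8.  10. -20. 119.  43.  74. -66.]
1 0.36 0.2 [(4.3, 1.0, 0.0), (0.0, 0.0, 2.6), (0.0, 0.0, 1.3), (0.0, 0.0, 3.9)] [ 54. -11. -57. 128.  10.  43. -25.]
1 0.36 0.4 [(0.0, 0.0, 0.7), (0.0, 0.0, 4.5), (0.0, 0.0, 2.7), (0.0, 0.0, 6.6)] [  8.  -2. -26. 127.  34.  54. -53.]
1 0.36 0.6 [(0.0, 0.0, 4.2), (0.0, 0.0, 7.9), (0.0, 0.0, 5.6), (0.0, 0.0, 9.0)] [ -1.   4. -24. 124.  41.  63. -65.]
1 0.36 0.8 [(0.0, 0.0, 7.5), (0.0, 0.0, 11.1), (0.0, 0.0, 8.6), (0.0, 0.0, 11.3)] [ -9.   9. -20. 122.  45.  71. -72.]
1 0.45 0.2 [(14.7, 3.3, 0.0), (2.5, 0.6, 0.0), (6.4, 1.5, 0.0), (0.0, 0.0, 1.6)] [ 49. -13. -53. 131.  11.  37. -27.]
1 0.45 0.4 [(3.9, 0.9, 0.0), (0.0, 0.
[... 1039 characters left out ...]
6 [(0.0, 0.0, 4.6), (0.0, 0.0, 8.3), (0.0, 0.0, 6.0), (0.0, 0.0, 9.4)] [ 10.   5. -36. 124.  42.  64. 115.]
-1 0.36 0.8 [(0.0, 0.0, 8.0), (0.0, 0.0, 11.6), (0.0, 0.0, 9.1), (0.0, 0.0, 11.8)] [  5.  11. -35. 121.  48.  73. 107.]
-1 0.45 0.2 [(14.7, 3.3, 0.0), (2.5, 0.6, 0.0), (6.4, 1.5, 0.0), (0.0, 0.0, 1.6)] [ 49. -13. -53. 131.  11.  37. 153.]
-1 0.45 0.4 [(3.9, 0.9, 0.0), (0.0, 0.0, 2.5), (0.0, 0.0, 0.7), (0.0, 0.0, 4.4)] [ 50.  -6. -66. 129.  33.  47. 126.]
-1 0.45 0.6 [(0.0, 0.0, 1.7), (0.0, 0.0, 5.3), (0.0, 0.0, 3.0), (0.0, 0.0, 6.2)] [  9.   3. -35. 127.  46.  61. 109.]
-1 0.45 0.8 [(0.0, 0.0, 5.3), (0.0, 0.0, 8.9), (0.0, 0.0, 6.3), (0.0, 0.0, 8.9)] [  3.   9. -34. 124.  50.  70. 101.]
```

```bash
cat >> kin.py <<'E'
def plan(*Ps,start=None,q0=None):
    qq=ctrl.get_obs()["joint_pos"] if q0 is None else q0
    ts=[]
    for p,a in Ps:
        q,ep,er=ik(p,a,qq);print("ik",round(ep,1),round(er,1),q.round().astype(int),"marg",round(min((q-LO).min(),(HI-q).min()),1));qq=q;ts.append((p,a))
    chain(*ts,start=start)
E
python3 - <<'E'
from kin import *
plan(pose((-172,35,190),.32,.45),pose((-172,28,125),.32,.45),pose((-172,28,88),.32,.45),pose((-132,28,88),.32,.45))
E
```

```text
ik 0.0 0.0 [ 14  -5 -39 124  29  64 -54] marg 9.1
ik 0.0 0.0 [ 12   1 -39 129  36  58 -64] marg 4.3
ik 0.0 0.0 [ 11   6 -39 131  42  55 -71] marg 2.4
ik 0.0 0.0 [ 12  11 -37 127  45  55 -70] marg 6.8
[  78.8 -114.2  -25.1] [35.79  2.64 82.08]
[ 18.  -19.8  59.7] [0. 0. 0.]
[ 13.9 -11.3  32.4] [0. 0. 0.]
[ 4.8 38.1 11.2] [0. 0. 0.]
```

Emit:
apply_moves:
  increments:
    - [10,-30,-30,2.8,0.2,6.5,85]
    - [20,-60,-45,5.6,0.4,13,85]
    - [40,-90,-45,8.5,0.6,19.5,85]
    - [60,-114,-40,11.3,0.8,26,85]
    - [78,-114,-35,14,1,32.5,85]
    - [78.8,-114.2,-30,17,1.2,39,85]
    - [78.8,-114.2,-25,20,1.4,45,85]
    - [78.8,-114.2,-25,22.7,1.6,52,85]

```text
clock: 2.77
eef_pos: [0.4051, -0.017, 0.1649]
tool_rot: [165.2, 34.4, 108.5]
ft_force: [-0.2, -0.5, 0.6]
opening: 0.0848
finger_force: 0.0
```

```bash
python3 - <<'E'
from kin import *
s=ctrl.get_obs();print(s["joint_pos"].round(1),E(s["eef_pos"]),s["tool_rot"])
plan(pose((-172,30,150),.32,.45),pose((-172,28,88),.32,.45),pose((-132,28,88),.32,.45))
E
```

```text
[ 13.6 -14.5 -41.9 133.3  33.6  52.1 -25. ] [-215.5   34.7  164.9] [165.22838864  34.37285984 108.50514597]
ik 0.0 0.0 [ 15  -2 -41 127  33  60 -60] marg 6.0
ik 0.0 0.0 [ 12   7 -41 131  42  55 -71] marg 2.5
ik 0.0 0.0 [ 13  11 -39 126  45  56 -70] marg 6.8
[ 20.6 -20.7  34.7] [13.54  1.66 35.2 ]
[ 21.4 -18.9  55.1] [0. 0. 0.]
[ 4.8 38.1 11.2] [0. 0. 0.]
```

Emit:
apply_moves:
  increments:
    - [4,-4,5,2.4,0.3,6.3,85]
    - [8,-8,10,4.8,0.6,12.6,85]
    - [14,-14,20,7.2,0.9,19,85]
    - [20.6,-20.7,34.7,9.6,1.2,25,85]
    - [20.6,-20.7,34.7,12,1.5,31,85]
    - [20.6,-20.7,34.7,13.54,1.66,35.2,85]
    - [20.6,-20.7,34.7,13.54,1.66,35.2,85]
    - [20.6,-20.7,34.7,13.54,1.66,35.2,85]

```text
clock: 3.43
eef_pos: [0.3974, -0.0243, 0.1219]
tool_rot: [160.8, 22.1, 71.4]
ft_force: [-0.1, -0.1, 0.0]
opening: 0.0852
finger_force: 0.0
```

Emit:
apply_moves:
  increments:
    - [10.7,-9.5,27.5,0,0,0,85]
    - [21.4,-18.9,55.1,0,0,0,85]
    - [21.4,-18.9,55.1,0,0,0,85]
    - [21.4,-18.9,55.1,0,0,0,85]

```text
clock: 3.77
eef_pos: [0.3954, -0.0263, 0.0592]
tool_rot: [161.0, 22.2, 71.6]
ft_force: [-0.2, -0.1, -0.1]
opening: 0.085
finger_force: 0.0
```

```bash
python3 - <<'E'
from kin import *
s=ctrl.get_obs();print(s["joint_pos"].round(1),E(s["eef_pos"]),s["tool_rot"],s["ft_force"])
plan(pose((-172,28,88),.32,.45),pose((-132,28,88),.32,.45))
c,d=ctrl.camera("side");cv2.imwrite("pics/a.png",cv2.resize(c[150:310,210:420],None,fx=3.5,fy=3.5,interpolation=cv2.INTER_CUBIC))
c,d=ctrl.camera("wrist");cv2.imwrite("pics/w.png",c);np.savez("w.npz",c=c,d=d)
E
```

```text
[ 17.5   7.2 -46.  130.7  42.7  55.5 -71.5] [-223.    23.6   59.2] [161.041377    22.22374336  71.56077928] [-0.20297173 -0.09632808 -0.13455338]
ik 0.0 0.0 [ 18   7 -46 131  43  55 -72] marg 2.6
ik 0.0 0.0 [ 18  12 -44 126  46  56 -71] marg 7.0
[-0.7  0.4  0.3] [ 0.03 -0.04  0.68]
[ 4.8 38.1 11.2] [0. 0. 0.]
```

View pics/a.png

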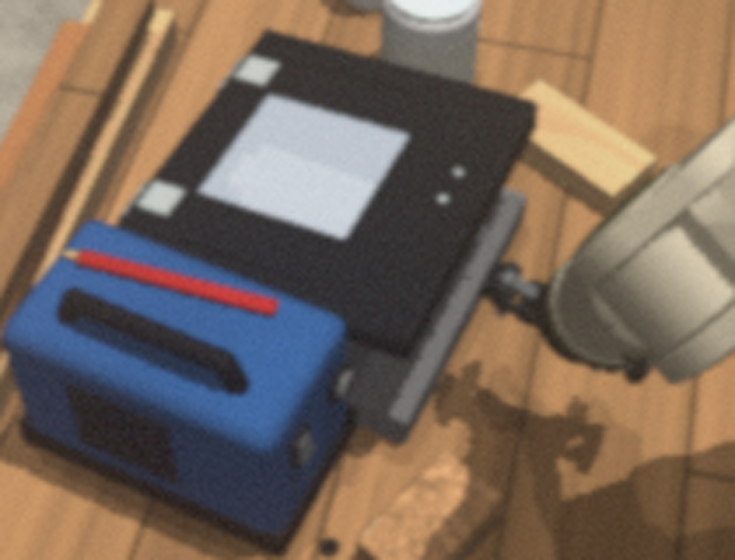

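```bash
python3 - <<'E'
from kin import *
from fr import onplane
for x,y in((409,442),(457,453)):print(E(onplane(x/3.5+195,y/3.5+95)))
plan(pose((-172,28,73),.32,.45),pose((-132,28,73),.32,.45),pose((-132,28,80),.32,.45),pose((-132,20,80),.32,.45))
E
```

```text
[-111.9   -2.1  151.3]
[-112.7  -34.6  151.4]
ik 0.0 0.0 [ 17  10 -45 131  45  55 -75] marg 2.0
ik 0.0 0.0 [ 17  14 -43 127  49  56 -74] marg 6.4
ik 0.0 0.0 [ 17  13 -43 127  48  56 -73] marg 6.7
ik 0.0 0.0 [ 18  12 -43 127  48  55 -72] marg 6.1
[ 4.8 -6.8 15.2] [ 0.3  -0.1   0.45]
[ 4.8 38.1 11.2] [0. 0. 0.]
[-2.6  2.1 -6.1] [0. 0. 0.]
[-7.4  0.   3.2] [0. 0. 0.]
```

View pics/w.png

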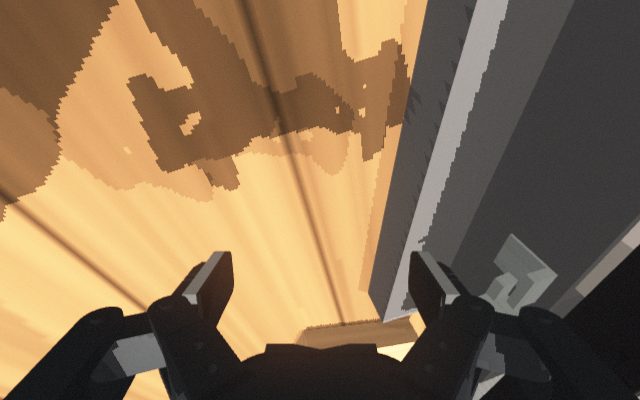

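The wrist view shows the fingertips at (215,265) and (430,265), the sill running to its upper right, and steel parts (catch tab or keeper) around (500–555, 235–320).

```bash
python3 - <<'E'
from kin import *
z=np.load("w.npz");c=z["c"].astype(int);d=z["d"]
P=cloud("wrist",d=d);Q=np.stack([(P-ORG)@e,(P-ORG)@l,P[...,2]],-1)*1000
for v in range(225,330,12):
    print(v,[(u,*Q[v,u].round().astype(int).tolist(),int(c[v,u].sum()//3)) for u in range(420,600,15)])
E
```

```text
225 [(420, -139, -4, 35, 163), (435, -126, -8, 35, 84), (450, -112, -12, 35, 82), (465, -95, -18, 34, 80), (480, -92, -10, 43, 60), (495, -93, 1, 54, 55), (510, -92, 8, 63, 58), (525, -92, 16, 70, 59), (540, -93, 23, 78, 59), (555, -92, 29, 84, 58), (570, -92, 35, 90, 57), (585, -93, 40, 96, 60)]
237 [(420, -136, -17, 35, 163), (435, -121, -22, 35, 82), (450, -106, -27, 35, 82), (465, -93, -29, 37, 61), (480, -92, -18, 48, 64), (495, -93, -8, 58, 61), (510, -95, 4, 68, 97), (525, -93, 10, 75, 57), (540, -92, 17, 81, 59), (555, -93, 24, 88, 61), (570, -93, 29, 94, 60), (585, -92, 34, 99, 61)]
249 [(420, -132, -32, 35, 163), (435, -116, -38, 35, 85), (450, -101, -43, 35, 80), (465, -93, -39, 41, 64), (480, -93, -26, 53, 64), (495, -94, -15, 63, 60), (510, -95, -4, 72, 96), (525, -94, 4, 79, 102), (540, -92, 9, 85, 59), (555, -92, 17, 92, 58), (570, -93, 23, 97, 59), (585, -94, 30, 103, 62)]
261 [(420, -187, 44, 93, 31), (435, -181, 44, 95, 97), (450, -95, -61, 35, 80), (465, -93, -48, 46, 61), (480, -93, -35, 57, 61), (495, -95, -22, 68, 99), (510, -95, -12, 76, 94), (525, -95, -2, 84,
[... 981 characters left out ...]
, -9, 106, 60), (570, 50, -131, 71, 79), (585, -146, 52, 130, 41)]
309 [(420, -191, 28, 105, 32), (435, -195, 44, 114, 31), (450, -198, 58, 122, 30), (465, -193, 58, 123, 26), (480, -188, 57, 124, 33), (495, -116, -29, 95, 123), (510, -107, -28, 98, 129), (525, -174, 58, 129, 26), (540, -173, 61, 131, 23), (555, 22, -131, 77, 76), (570, 37, -131, 82, 75), (585, -145, 48, 132, 25)]
321 [(420, -55, -249, 0, 200), (435, -210, 67, 127, 36), (450, -201, 60, 126, 32), (465, -197, 60, 127, 30), (480, -193, 60, 128, 28), (495, -184, 54, 128, 28), (510, -179, 54, 129, 27), (525, -179, 60, 133, 27), (540, -177, 62, 134, 34), (555, -172, 61, 136, 23), (570, -145, 38, 132, 20), (585, -145, 44, 135, 21)]
```

```bash
cat >> kin.py <<'E'
def posec(P,cx,cy,s=1,half=11):
    "closed fingers: x tool=s*n, front tip corner middle at ext P"
    a=np.array([cx,-cy,-1.]);a/=np.linalg.norm(a);n=np.array([1,0,cx]);n/=np.linalg.norm(n)
    x=s*n;M=Re@np.stack([x,np.cross(a,x),a],1)
    return W(*(np.array(P)-half*n)),R.from_matrix(M).as_euler('xyz',degrees=True)
E
python3 - <<'E'
from kin import *
q0=ctrl.get_obs()["joint_pos"]
for s in(1,-1):
 for cx in(.5,.65,.8,1):
  for cy in(.5,.7,.9,1.1):
    out=[];qq=q0
    for pt in((-165,35,98),(-128,35,98),(-128,5,98),(-128,5,180),(-60,5,280)):
        p,a=posec(pt,cx,cy,s);q,ep,er=ik(p,a,qq);out.append((round(ep,1),round(er,1),round(min((q-LO).min(),(HI-q).min()),1)));qq=q if ep<1 else qq
        if pt[1]==5 and pt[2]==98:qs=q
    print(s,cx,cy,[tuple(map(float,o)) for o in out],qs.round().astype(int) )
E
```

```text
1 0.5 0.5 [(0.0, 0.0, 2.7), (0.0, 0.0, 3.9), (0.0, 0.0, 6.4), (0.0, 0.0, 11.2), (0.0, 0.0, 15.8)] [  15    8  -38  127   53   53 -166]
1 0.5 0.7 [(0.0, 0.0, 0.0), (0.0, 0.0, 2.8), (0.0, 0.0, 4.2), (0.0, 0.0, 12.4), (0.0, 0.0, 18.6)] [ -29   11    3  125   50   58 -169]
1 0.5 0.9 [(0.0, 0.0, 0.0), (0.0, 0.0, 3.3), (0.0, 0.0, 3.8), (0.0, 0.0, 11.3), (0.0, 0.0, 23.1)] [ -48   17   21  122   46   60 -169]
1 0.5 1.1 [(0.0, 0.0, 0.0), (0.0, 0.0, 3.3), (0.0, 0.0, 3.4), (0.0, 0.0, 10.0), (0.0, 0.0, 23.9)] [ -53   23   26  120   44   64 -169]
1 0.65 0.5 [(6.3, 2.3, 0.0), (0.0, 0.0, 0.0), (1.5, 0.5, 0.0), (0.0, 0.0, 3.1), (0.0, 0.0, 5.2)] [ -36    3   12  133   55   46 -173]
1 0.65 0.7 [(0.0, 0.0, 0.0), (0.0, 0.0, 4.1), (0.0, 0.0, 1.7), (0.0, 0.0, 4.7), (0.0, 0.0, 12.2)] [ -85   17   63  132   43   43 -168]
1 0.65 0.9 [(0.0, 0.0, 0.0), (0.0, 0.0, 4.1), (0.0, 0.0, 3.8), (0.0, 0.0, 6.3), (0.0, 0.0, 21.0)] [ -80   24   56  128   40   48 -169]
1 0.65 1.1 [(0.0, 0.0, 0.0), (0.0, 0.0, 3.5), (0.0, 0.0, 3.2), (0.0, 0.0, 7.2), (0.0, 0.0, 20.9)] [ -77   29   52  125   38   52 -170]
1 0.8 0.5 [(25.6, 3.9
[... 275 characters left out ...]
0.0), (58.9, 10.1, 0.0), (54.1, 8.8, 0.0), (20.7, 4.1, 0.0), (17.0, 3.5, 0.0)] [  69  -15  -87  133   44   41 -165]
1 0.8 1.1 [(62.0, 11.4, 0.0), (71.3, 13.1, 0.0), (66.3, 11.7, 0.0), (34.7, 7.1, 0.0), (0.0, 0.0, 4.2)] [  67  -15  -87  133   45   44 -166]Traceback (most recent call last):
  File "<stdin>", line 8, in <module>
  File "kin.py", line 38, in posec
    a=np.array([cx,-cy,-1.]);a/=np.linalg.norm(a);n=np.array([1,0,cx]);n/=np.linalg.norm(n)
                                                                       ^^^^^^^^^^^^^^^^^^^^
numpy._core._exceptions._UFuncOutputCastingError: Cannot cast ufunc 'divide' output from dtype('float64') to dtype('int64') with casting rule 'same_kind'
```

```bash
sed -i 's/n=np.array(\[1,0,cx\])/n=np.array([1.,0,cx])/' kin.py; python3 - <<'E'
from kin import *
q0=ctrl.get_obs()["joint_pos"]
for s in(-1,):
 for cx in(.5,.6,.7,.8):
  for cy in(.5,.65,.8,.95):
    out=[];qq=q0
    for pt in((-165,35,98),(-128,35,98),(-128,5,98),(-128,5,180),(-60,5,280)):
        p,a=posec(pt,cx,cy,s);q,ep,er=ik(p,a,qq);out.append((round(ep,1),round(er,1),round(min((q-LO).min(),(HI-q).min()),1)));qq=q if ep<1 else qq
        if pt[1]==5 and pt[2]==98:qs=q
    print(s,cx,cy,[tuple(map(float,o)) for o in out],qs.round().astype(int) )
plan(posec((-170,40,150),.65,.75,-1),posec((-165,36,98),.65,.75,-1))
E
```

```text
-1 0.5 0.5 [(0.0, 0.0, 4.8), (0.0, 0.0, 8.8), (0.0, 0.0, 6.7), (0.0, 0.0, 11.5), (0.0, 0.0, 16.3)] [ 24  10 -48 127  55  55  13]
-1 0.5 0.65 [(0.0, 0.0, 7.7), (0.0, 0.0, 11.6), (0.0, 0.0, 9.2), (0.0, 0.0, 13.6), (0.0, 0.0, 21.1)] [ 19  16 -48 124  59  65   6]
-1 0.5 0.8 [(0.0, 0.0, 10.3), (0.0, 0.0, 14.2), (0.0, 0.0, 11.7), (0.0, 0.0, 15.5), (0.0, 0.0, 25.4)] [ 14  21 -47 122  61  73   2]
-1 0.5 0.95 [(0.0, 0.0, 12.8), (0.0, 0.0, 16.7), (0.0, 0.0, 14.0), (0.0, 0.0, 17.3), (0.0, 0.0, 29.0)] [ 10  25 -45 119  62  79  -1]
-1 0.6 0.5 [(0.0, 0.0, 1.5), (0.0, 0.0, 5.4), (0.0, 0.0, 3.2), (0.0, 0.0, 7.9), (0.0, 0.0, 13.0)] [ 22   8 -46 130  59  52   6]
-1 0.6 0.65 [(0.0, 0.0, 4.5), (0.0, 0.0, 8.3), (0.0, 0.0, 5.9), (0.0, 0.0, 10.2), (0.0, 0.0, 17.8)] [ 18  14 -48 127  63  62   0]
-1 0.6 0.8 [(0.0, 0.0, 7.4), (0.0, 0.0, 11.1), (0.0, 0.0, 8.6), (0.0, 0.0, 12.3), (0.0, 0.0, 22.3)] [ 13  19 -46 125  64  70  -3]
-1 0.6 0.95 [(0.0, 0.0, 10.0), (0.0, 0.0, 13.8), (0.0, 0.0, 11.1), (0.0, 0.0, 14.3), (0.0, 0.0, 26.3)] [  9  23 -44 122  65  77  -6]
-1 0.7 0.5 [(2.7, 0.6, 0.0), (0.0, 0.0, 2.3), (0.0, 0.
[... 446 characters left out ...]
25  68  75 -11]
-1 0.8 0.5 [(11.0, 2.5, 0.0), (0.0, 0.0, 0.0), (6.1, 1.4, 0.0), (0.0, 0.0, 2.0), (0.0, 0.0, 7.2)] [ 53  30 -87 133  83  73 -11]
-1 0.8 0.65 [(1.3, 0.3, 0.0), (0.0, 0.0, 2.6), (0.0, 0.0, 0.1), (0.0, 0.0, 4.0), (0.0, 0.0, 12.5)] [ 15  11 -46 133  70  58 -12]
-1 0.8 0.8 [(0.0, 0.0, 2.0), (0.0, 0.0, 5.6), (0.0, 0.0, 3.0), (0.0, 0.0, 6.4), (0.0, 0.0, 17.2)] [ 11  17 -45 130  71  67 -15]
-1 0.8 0.95 [(0.0, 0.0, 4.9), (0.0, 0.0, 8.4), (0.0, 0.0, 5.7), (0.0, 0.0, 8.7), (0.0, 0.0, 21.4)] [  7  21 -44 128  71  74 -17]
ik 0.0 0.0 [ 13   9 -53 126  55  71   0] marg 7.3
ik 0.0 0.0 [ 10  16 -50 128  62  71  -9] marg 5.1
[-12.1  65.2 -66.3] [ -3.19 -17.19 -81.85]
[24.1 21.3 41.3] [0. 0. 0.]
```

Emit:
apply_moves:
  increments:
    - [-2,0,-40,0,0,-6,0]
    - [-4,10,-60,-0.5,-2.5,-12,0]
    - [-6,20,-66,-0.8,-4,-19,0]
    - [-8,30,-66.3,-1,-5.4,-25.6,0]
    - [-10,40,-66.3,-1.3,-6.8,-32,0]
    - [-12,50,-66.3,-1.5,-8,-38.6,0]
    - [-12,60,-66.3,-1.8,-9.5,-45,0]
    - [-12.1,65.2,-66.3,-2,-10.9,-52,0]

```text
clock: 4.53
eef_pos: [0.4429, -0.0196, 0.1456]
tool_rot: [-168.9, 38.5, 131.2]
ft_force: [0.2, -0.3, 0.5]
opening: 0.0001
finger_force: 0.0
```

```bash
python3 - <<'E'
from kin import *
s=ctrl.get_obs();print(s["joint_pos"].round(1),E(s["eef_pos"]))
plan(posec((-170,40,125),.65,.75,-1),posec((-166,38,90),.65,.75,-1))
E
```

```text
[ 15.3   8.9 -50.8 121.9  48.9  71.5 -22.8] [-177.9   39.9  145.6]
ik 0.0 0.0 [ 13  13 -53 127  58  71  -5] marg 6.1
ik 0.0 0.0 [ 10  18 -51 128  63  71 -11] marg 5.0
[17.4  3.2 19.8] [ -1.16  -6.16 -29.75]
[15.7 15.1 27.8] [0. 0. 0.]
```

Emit:
apply_moves:
  increments:
    - [17.4,3.2,19.8,-0.3,-1.5,-7,0]
    - [17.4,3.2,19.8,-0.6,-3,-14,0]
    - [17.4,3.2,19.8,-0.8,-4.5,-21,0]
    - [17.4,3.2,19.8,-1.16,-6.16,-28,0]
    - [17.4,3.2,19.8,-1.16,-6.16,-29.75,0]
    - [17.4,3.2,19.8,-1.16,-6.16,-29.75,0]

```text
clock: 5.03
eef_pos: [0.4403, -0.019, 0.1181]
tool_rot: [-147.9, 33.0, 168.1]
ft_force: [-0.0, -0.4, -0.0]
opening: 0.0004
finger_force: 0.0
```

Emit:
apply_moves:
  increments:
    - [15.7,15.1,27.8,0,0,0,0]
    - [15.7,15.1,27.8,0,0,0,0]
    - [15.7,15.1,27.8,0,0,0,0]

```text
clock: 5.28
eef_pos: [0.4426, -0.0223, 0.0807]
tool_rot: [-147.9, 32.7, 167.9]
ft_force: [0.6, -0.6, 0.5]
opening: -0.0001
finger_force: 0.0
```

```bash
python3 - <<'E'
from kin import *
s=ctrl.get_obs();print(s["joint_pos"].round(1),E(s["eef_pos"]),s["ft_force"])
plan(posec((-166,38,88),.65,.75,-1),posec((-126,34,88),.65,.75,-1),posec((-126,34,96),.65,.75,-1),posec((-126,24,96),.65,.75,-1))
c,d=ctrl.camera("wrist");cv2.imwrite("pics/w2.png",c);np.savez("w.npz",c=c,d=d)
E
```

```text
[ 10.9  18.6 -51.3 128.4  63.2  71.4 -11.6] [-177.6   37.1   80.7] [ 0.57299525 -0.61905345  0.46973788]
ik 0.0 0.0 [ 11  19 -51 128  64  71 -12] marg 4.9
ik 0.0 0.0 [ 12  21 -49 125  67  71  -9] marg 8.6
ik 0.0 0.0 [ 13  20 -49 124  66  71  -7] marg 8.8
ik 0.0 0.0 [ 14  19 -49 125  66  70  -7] marg 8.0
[-2.7  0.8 -0.3] [-0.1  -0.4  -0.11]
[-33.5   8.2  20.6] [0. 0. 0.]
[-4.4 -3.6 -5.7] [0. 0. 0.]
[-0.  -8.5  5.3] [0. 0. 0.]
```

View pics/w2.png

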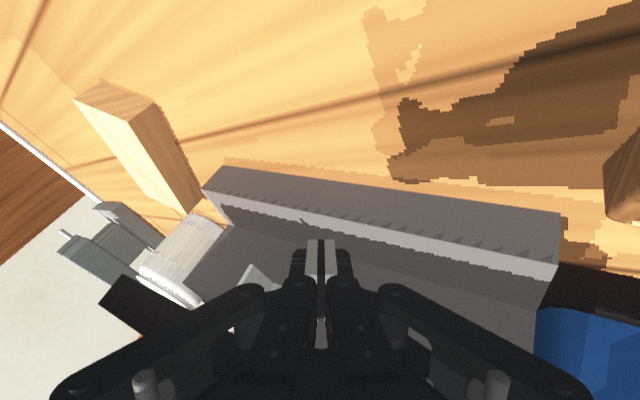

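Emit:
apply_moves:
  increments:
    - [-12,1.5,4.5,0,-0.4,0,0]
    - [-24,3,9,0,-0.4,0,0]
    - [-36.7,4.7,13.5,0,-0.4,0,0]
    - [-36.7,4.7,13.5,0,-0.4,0,0]

```text
clock: 5.67
eef_pos: [0.4828, -0.0342, 0.0912]
tool_rot: [-147.9, 33.4, 168.0]
ft_force: [-0.2, -0.3, -0.1]
opening: -0.0001
finger_force: 0.0
```

Emit:
apply_moves:
  increments:
    - [-2.2,-1.8,-2.8,0,0,0,0]
    - [-4.4,-3.6,-5.7,0,0,0,0]
    - [-4.4,-3.6,-5.7,0,0,0,0]

```text
clock: 5.92
eef_pos: [0.4793, -0.0332, 0.0975]
tool_rot: [-147.8, 33.2, 168.2]
ft_force: [-5.9, 1.8, -1.3]
opening: 0.0
finger_force: 0.0
```

```bash
python3 - <<'E'
from kin import *
s=ctrl.get_obs();print(E(s["eef_pos"]),E(s["eef_pos"]+0)+Re.T@np.array([0,0,0]),s["ft_force"],Re.T@s["ft_force"])
p,a=posec((-130,34,103),.65,.75,-1);print(E(p),a,s["tool_rot"])
E
```

```text
[-139.5   33.9   97.5] [-139.5   33.9   97.5] [-5.86622862  1.81512317 -1.29898327] [-6.11231804  0.58769744 -1.29898327]
[-139.2   34.    97. ] [-147.8369754    33.02386756  168.29902215] [-147.82032798   33.17446122  168.2293493 ]
```

Emit:
apply_moves:
  increments:
    - [0,-5,3.1,0,0,0,0]
    - [0,-10,6.3,0,0,0,0]
    - [0,-15,9.4,0,0,0,0]
    - [0,-18.6,11.7,0,0,0,0]
    - [0,-18.6,11.7,0,0,0,0]

```text
clock: 6.33
eef_pos: [0.4747, -0.0555, 0.0972]
tool_rot: [-147.8, 33.2, 168.2]
ft_force: [-3.5, -1.5, -3.2]
opening: 0.0
finger_force: 0.0
```

Emit:
apply_moves:
  increments:
    - [0,-4.2,2.6,0,0,0,0]
    - [0,-8.5,5.3,0,0,0,0]
    - [0,-8.5,5.3,0,0,0,0]

```text
clock: 6.58
eef_pos: [0.4727, -0.0651, 0.0971]
tool_rot: [-147.8, 33.2, 168.2]
ft_force: [-5.3, -0.8, -5.1]
opening: 0.0
finger_force: 0.0
```

```bash
python3 - <<'E'
from kin import *
s=ctrl.get_obs();print(E(s["eef_pos"]),s["ft_force"],Re.T@s["ft_force"])
c,d=ctrl.camera("wrist");np.savez("w.npz",c=c,d=d);cv2.imwrite("pics/w3.png",c)
c,d=ctrl.camera("top");P=cloud("top",d=d);Q=np.stack([(P-ORG)@e,(P-ORG)@l,P[...,2]],-1)*1000
m=(Q[...,0]>-130)&(Q[...,0]<120)&(Q[...,1]>-130)&(Q[...,1]<120)&(abs(Q[...,2]-140)<25);q=Q[m];q=q[(q[:,1]<-40)]
print("slope",np.arctan(-np.polyfit(q[:,0],q[:,2],1)[0]))
E
```

```text
[-139.4    1.3   97.1] [-5.30961081 -0.81188058 -5.13929385] [-5.03452152 -1.87178254 -5.13929385]
slope 0.09198839338169684
```

View pics/w3.png

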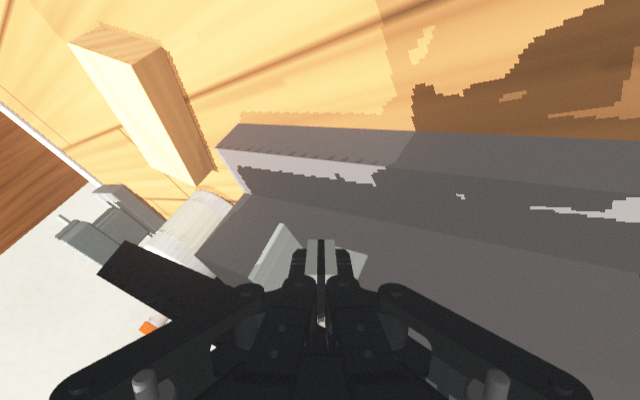

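In w3 the fingertips are at (320,245). A steel plate edge shows at (250–300, 225–285) just to extractor-right of the fingers, and another steel part, the keeper, sits behind at (352,262).

```bash
python3 - <<'E'
from kin import *
z=np.load("w.npz");d=z["d"];c=z["c"].astype(int)
P=cloud("wrist",d=d);Q=np.stack([(P-ORG)@e,(P-ORG)@l,P[...,2]],-1)*1000
for v,us in((228,(275,282)),(238,(275,282,290)),(250,(262,270,280,290)),(262,(258,266,275,285,345,352,358)),(275,(252,262,272,285,352,358))):
    print(v,[(u,*Q[v,u].round().astype(int).tolist(),int(c[v,u].sum()//3)) for u in us])
E
```

```text
228 [(275, -94, -78, 63, 109), (282, -146, -28, 90, 156)]
238 [(275, -145, -29, 97, 186), (282, -140, -29, 93, 150), (290, -133, -28, 88, 145)]
250 [(262, -94, -77, 84, 105), (270, -143, -28, 104, 149), (280, -136, -28, 98, 154), (290, -126, -29, 92, 143)]
262 [(258, -144, -30, 112, 206), (266, -141, -27, 110, 151), (275, -134, -28, 106, 150), (285, -126, -28, 100, 144), (345, -152, 20, 102, 39), (352, -96, -3, 74, 157), (358, -96, 1, 73, 158)]
275 [(252, -143, -29, 120, 167), (262, -138, -28, 116, 153), (272, -129, -29, 111, 148), (285, -118, -29, 105, 151), (352, -157, 28, 109, 41), (358, -94, 4, 81, 149)]
```

Emit:
apply_moves:
  increments:
    - [0,-5,3.1,0,0,0,0]
    - [0,-10,6.3,0,0,0,0]
    - [0,-15,9.4,0,0,0,0]
    - [0,-20,12.5,0,0,0,0]
    - [0,-23,14.4,0,0,0,0]
    - [0,-23,14.4,0,0,0,0]

```text
clock: 7.18
eef_pos: [0.4676, -0.0906, 0.097]
tool_rot: [-147.9, 33.2, 168.3]
ft_force: [-4.5, 1.9, -5.2]
opening: 0.0001
finger_force: 1.5
```

```bash
cat > tab.py <<'E'
from kin import *
s=ctrl.get_obs();print(E(s["eef_pos"]),Re.T@s["ft_force"])
c,d=ctrl.camera("wrist")
P=cloud("wrist",d=d);Q=np.stack([(P-ORG)@e,(P-ORG)@l,P[...,2]],-1)*1000
m=(Q[...,0]>-143)&(Q[...,0]<-112)&(Q[...,1]<-15)&(Q[...,1]>-75)&(Q[...,2]>70)&(Q[...,2]<140)&(c.min(-1)>110)
q=Q[m];print(len(q));
if len(q)>10: k=np.polyfit(q[:,2],q[:,1],1);print("tab tilt",np.arctan(k[0]),"y@104",np.polyval(k,104),np.ptp(q[:,2]))
E
python3 tab.py
```

```text
[-139.3  -24.6   97. ] [-4.81993595  0.93615587 -5.15415966]
16
tab tilt -1.2276808037653284 y@104 -75.04841453885436 6.786643202833204
```

Emit:
apply_moves:
  increments:
    - [0,-2,1.2,0,0,0,0]
    - [0,-3.4,2.1,0,0,0,0]
    - [0,-3.4,2.1,0,0,0,0]

```text
clock: 7.48
eef_pos: [0.4671, -0.0934, 0.0969]
tool_rot: [-147.9, 33.2, 168.3]
ft_force: [-4.5, 4.0, -5.0]
opening: 0.0001
finger_force: 1.8
```

```bash
python3 - <<'E'
from kin import *
s=ctrl.get_obs();print(E(s["eef_pos"]),Re.T@s["ft_force"])
c,d=ctrl.camera("wrist");P=cloud("wrist",d=d);Q=np.stack([(P-ORG)@e,(P-ORG)@l,P[...,2]],-1)*1000
for v in range(228,290,10):
    print(v,[(u,*Q[v,u].round().astype(int).tolist(),int(c[v,u].astype(int).sum()//3)) for u in range(252,304,7)])
E
```

```text
[-139.2  -27.5   96.9] [-5.21620663  3.03212913 -5.04701225]
228 [(252, -95, -127, 69, 108), (259, -95, -120, 67, 108), (266, -94, -114, 65, 105), (273, -94, -108, 63, 108), (280, -95, -101, 62, 106), (287, -94, -96, 60, 101), (294, -95, -89, 59, 101), (301, -95, -83, 58, 100)]
238 [(252, -94, -121, 77, 107), (259, -94, -114, 75, 104), (266, -94, -108, 74, 103), (273, -94, -102, 72, 102), (280, -94, -96, 70, 100), (287, -93, -91, 68, 101), (294, -94, -85, 67, 102), (301, -146, -41, 93, 199)]
248 [(252, -94, -115, 85, 103), (259, -94, -108, 83, 102), (266, -95, -102, 82, 100), (273, -95, -96, 80, 101), (280, -93, -92, 78, 101), (287, -95, -85, 77, 103), (294, -94, -79, 75, 99), (301, -144, -39, 98, 148)]
258 [(252, -94, -109, 93, 103), (259, -94, -103, 91, 104), (266, -94, -97, 89, 102), (273, -94, -91, 88, 99), (280, -94, -86, 86, 101), (287, -95, -80, 85, 98), (294, -158, -30, 110, 56), (301, -156, -28, 108, 44)]
268 [(252, -94, -103, 100, 101), (259, -94, -97, 98, 101), (266, -96, -91, 97, 103), (273, -94, -87, 95, 100), (280, -94, -81, 93, 97), (287, -93, -76, 91, 97), (294, -162, -25, 116, 41), (301, -161, -23, 114, 39)]
278 [(252, -94, -98, 107, 97), (259, -94, -92, 105, 100), (266, -94, -87, 104, 97), (273, -94, -82, 102, 97), (280, -94, -76, 100, 99), (287, -174, -17, 125, 59), (294, -175, -14, 124, 39), (301, -173, -12, 123, 38)]
288 [(252, -181, -23, 135, 41), (259, -178, -23, 133, 39), (266, -28, -131, 92, 84), (273, -90, -80, 107, 90), (280, -170, -21, 128, 48), (287, -175, -14, 129, 39), (294, -176, -11, 128, 39), (301, -175, -9, 127, 36)]
```

Emit:
apply_moves:
  increments:
    - [0,-2,1.2,0,0,0,0]
    - [0,-4,2.5,0,0,0,0]
    - [0,-4,2.5,0,0,0,0]
    - [-2.7,-6.2,-1.0,0,0,0,0]
    - [-5.5,-8.4,-4.6,0,0,0,0]
    - [-5.5,-8.4,-4.6,0,0,0,0]

```text
clock: 8.03
eef_pos: [0.4664, -0.0981, 0.1075]
tool_rot: [-147.9, 33.2, 168.3]
ft_force: [-4.5, 5.1, -3.9]
opening: 0.0001
finger_force: 1.6
```

```bash
cat > st.py <<'E'
from kin import *
s=ctrl.get_obs();print(E(s["eef_pos"]),Re.T@s["ft_force"],s["joint_pos"].round())
c,d=ctrl.camera("top");P=cloud("top",d=d);Q=np.stack([(P-ORG)@e,(P-ORG)@l,P[...,2]],-1)*1000
m=(Q[...,0]>-150)&(Q[...,0]<115)&(Q[...,1]>-130)&(Q[...,1]<-60)&(Q[...,2]>118)&(c.max(-1)<70);q=Q[m]
if len(q)>50:
    print(len(q),"hood",np.arctan(-np.polyfit(q[:,0],q[:,2],1)[0]),np.median(np.arctan2(q[:,2]-115,125-q[:,0])-np.arcsin(np.clip(16/np.hypot(q[:,2]-115,125-q[:,0]),0,1))))
E
python3 st.py
```

```text
[-139.   -32.2  107.5] [-5.47313875  4.03892215 -3.93623382] [ 21.  11. -48. 130.  65.  62.  -0.]
2932 hood 0.12677428328018056 0.12778857171058056
```

```bash
cat > lift.py <<'E'
from kin import *
import sys
def lip(t): c,s=np.cos(t),np.sin(t);return np.array([125-273*c-10*s,0,115-10*c+273*s])
def sched(t):
    cx=np.interp(t,[.12,.5,1.75],[.65,.65,.4]);cy=np.interp(t,[.12,.3,1.3],[.75,.75,.2]);s=np.interp(t,[.12,.3,1],[37,37,32])
    a=np.array([cx,-cy,-1]);a/=np.linalg.norm(a)
    P=lip(t)+s*a;d=P-lip(t);depth=-np.sin(t)*d[0]*-1+np.cos(t)*d[2]  # +: towards plate
    P[1]=np.interp(t,[.12,.3,1.0],[-32.5,-32.5,-10]);return posec(P,cx,cy,-1),depth
def rows(ts):
    s=ctrl.get_obs();p0,r0=s["eef_pos"],rot(s["tool_rot"]);q=s["joint_pos"]
    for t in ts:
        (p,a),dep=sched(t);q2,ep,er=ik(p,a,q)
        v=np.r_[r0.T@(p-p0)*1000,np.degrees(R.from_matrix(r0.T@rot(a)).as_rotvec())].round(1)
        print(round(t,3),v.tolist(),"dep",round(dep,1),"ik",round(ep,1),"dq",abs(q2-q).max().round(1),"m",round(min((q2-LO).min(),(HI-q2).min()),1));q=q2
rows(np.linspace(float(sys.argv[1]),float(sys.argv[2]),int(sys.argv[3])))
E
python3 lift.py .127 .5 9; python3 lift.py .6 1.75 6
```

```text
0.127 [0.2, -0.4, -0.0, 0.1, 0.2, -0.1] dep -23.9 ik 0.0 dq 0.3 m 3.8
0.174 [-7.9, -5.6, -8.3, 0.1, 0.2, -0.1] dep -22.9 ik 0.0 dq 2.6 m 4.5
0.22 [-16.5, -10.6, -16.3, 0.1, 0.2, -0.1] dep -21.9 ik 0.0 dq 2.6 m 5.3
0.267 [-25.5, -15.4, -23.9, 0.1, 0.2, -0.1] dep -20.8 ik 0.0 dq 2.5 m 6.2
0.314 [-35.0, -19.5, -31.4, -0.2, 0.2, -0.1] dep -19.7 ik 0.0 dq 2.7 m 7.2
0.36 [-44.8, -22.6, -39.0, -1.1, 0.2, -0.1] dep -18.6 ik 0.0 dq 3.4 m 8.1
0.407 [-55.0, -25.3, -46.3, -2.0, 0.2, -0.1] dep -17.4 ik 0.0 dq 3.3 m 9.0
0.453 [-65.5, -27.9, -53.2, -2.9, 0.2, -0.1] dep -16.1 ik 0.0 dq 3.3 m 10.1
0.5 [-76.4, -30.1, -59.6, -3.8, 0.2, -0.1] dep -14.9 ik 0.0 dq 3.2 m 11.2
0.6 [-100.2, -34.2, -72.2, -5.7, 0.9, -0.5] dep -12.4 ik 0.0 dq 31.1 m 11.6
0.83 [-158.8, -38.6, -93.1, -10.5, 2.6, -1.3] dep -6.5 ik 0.0 dq 14.0 m 12.2
1.06 [-220.2, -37.0, -100.9, -15.8, 4.5, -2.0] dep -0.5 ik 0.0 dq 10.9 m 16.6
1.29 [-281.1, -32.0, -92.9, -21.6, 6.6, -2.6] dep 5.5 ik 0.0 dq 11.3 m 23.5
1.52 [-338.3, -20.0, -73.8, -21.7, 8.6, -3.3] dep 11.3 ik 0.0 dq 12.7 m 33.0
1.75 [-388.6, -1.4, -44.0, -21.5, 10.7, -4.2] dep 16.7 ik 0.0 dq 13.6 m 40.7
```

Emit:
apply_moves:
  increments:
    - [-7.9,-5.6,-8.3,0,0,0,0]
    - [-16.5,-10.6,-16.3,0,0,0,0]
    - [-25.5,-15.4,-23.9,0,0,0,0]
    - [-35,-19.5,-31.4,-0.2,0,0,0]
    - [-44.8,-22.6,-39,-1.1,0,0,0]
    - [-55,-25.3,-46.3,-2,0,0,0]
    - [-65.5,-27.9,-53.2,-2.9,0,0,0]
    - [-76.4,-30.1,-59.6,-3.8,0.2,0,0]

```text
clock: 8.75
eef_pos: [0.4939, -0.0984, 0.205]
tool_rot: [-151.7, 33.0, 168.2]
ft_force: [-5.2, 1.3, -3.3]
opening: 0.0004
finger_force: 1.3
```

```bash
python3 st.py; python3 lift.py .56 .98 8
```

```text
[-111.9  -26.9  205. ] [-5.36259297  0.21898449 -3.29797897] [ 28.  -2. -47. 122.  49.  58.  24.]
2681 hood 0.47707369533200084 0.49968452076149317
0.56 [-11.1, -1.0, -6.6, -1.2, 0.5, -0.4] dep -13.4 ik 0.0 dq 4.3 m 12.0
0.62 [-25.7, -2.6, -13.8, -2.3, 1.0, -0.6] dep -11.9 ik 0.0 dq 4.2 m 11.5
0.68 [-40.6, -3.9, -20.2, -3.5, 1.4, -0.8] dep -10.4 ik 0.0 dq 3.9 m 11.3
0.74 [-55.9, -4.7, -25.8, -4.7, 1.9, -1.0] dep -8.8 ik 0.0 dq 3.7 m 11.4
0.8 [-71.5, -5.0, -30.6, -6.0, 2.4, -1.2] dep -7.3 ik 0.0 dq 3.4 m 11.9
0.86 [-87.3, -4.9, -34.6, -7.3, 2.8, -1.4] dep -5.7 ik 0.0 dq 3.1 m 12.6
0.92 [-103.3, -4.4, -37.7, -8.7, 3.3, -1.6] dep -4.2 ik 0.0 dq 2.9 m 13.6
0.98 [-119.3, -3.4, -40.0, -10.0, 3.8, -1.8] dep -2.6 ik 0.0 dq 2.7 m 14.9
```

The hood is at 0.5 and following the fingers.

Emit:
apply_moves:
  increments:
    - [-11.1,-1,-6.6,-1.2,0.5,-0.4,0]
    - [-25.7,-2.6,-13.8,-2.3,1,-0.6,0]
    - [-40.6,-3.9,-20.2,-3.5,1.4,-0.8,0]
    - [-55.9,-4.7,-25.8,-4.7,1.9,-1,0]
    - [-71.5,-5,-30.6,-6,2.4,-1.2,0]
    - [-87.3,-4.9,-34.6,-7.3,2.8,-1.4,0]
    - [-103.3,-4.4,-37.7,-8.7,3.3,-1.6,0]
    - [-119.3,-3.4,-40,-10,3.8,-1.8,0]

```text
clock: 9.47
eef_pos: [0.575, -0.1013, 0.3008]
tool_rot: [-161.5, 28.7, 168.2]
ft_force: [-4.1, -3.1, -3.3]
opening: 0.0003
finger_force: 2.5
```

```bash
python3 st.py; python3 lift.py 1.04 1.46 8
```

```text
[-31.9 -13.4 300.8] [-3.39750151 -3.8590483  -3.29224016] [ 31.   0. -41. 103.  32.  60.  52.]
1500 hood 0.8956359163103151 0.9637381404377829
1.04 [-15.3, 2.7, -3.7, -1.6, 0.4, -0.3] dep -1.0 ik 0.0 dq 2.7 m 16.3
1.1 [-31.4, 2.6, -4.1, -3.1, 0.9, -0.4] dep 0.5 ik 0.0 dq 2.8 m 17.9
1.16 [-47.5, 2.9, -3.6, -4.6, 1.4, -0.6] dep 2.1 ik 0.0 dq 2.9 m 19.6
1.22 [-63.5, 3.4, -2.2, -6.1, 2.0, -0.7] dep 3.7 ik 0.0 dq 3.0 m 21.5
1.28 [-79.4, 4.2, 0.1, -7.7, 2.5, -0.8] dep 5.3 ik 0.0 dq 3.0 m 23.6
1.34 [-95.2, 5.3, 3.3, -8.2, 3.1, -0.9] dep 6.8 ik 0.0 dq 3.2 m 26.0
1.4 [-110.7, 6.7, 7.2, -8.1, 3.6, -1.1] dep 8.4 ik 0.0 dq 3.3 m 28.6
1.46 [-125.9, 8.3, 12.1, -8.1, 4.2, -1.2] dep 9.9 ik 0.0 dq 3.4 m 31.1
```

Emit:
apply_moves:
  increments:
    - [-15.3,2.7,-3.7,-1.6,0.4,-0.3,0]
    - [-31.4,2.6,-4.1,-3.1,0.9,-0.4,0]
    - [-47.5,2.9,-3.6,-4.6,1.4,-0.6,0]
    - [-63.5,3.4,-2.2,-6.1,2,-0.7,0]
    - [-79.4,4.2,0.1,-7.7,2.5,-0.8,0]
    - [-95.2,5.3,3.3,-8.2,3.1,-0.9,0]
    - [-110.7,6.7,7.2,-8.1,3.6,-1.1,0]
    - [-125.9,8.3,12.1,-8.1,4.2,-1.2,0]

```text
clock: 10.18
eef_pos: [0.6916, -0.1195, 0.3498]
tool_rot: [-169.6, 24.5, 168.4]
ft_force: [-3.8, -0.2, 0.5]
opening: -0.0
finger_force: 1.7
```

```bash
python3 lift.py 1.51 1.73 5;python3 - <<'E'
from kin import *
s=ctrl.get_obs();print(E(s["eef_pos"]),Re.T@s["ft_force"])
E
```

```text
1.51 [-15.6, -1.9, 3.3, -0.0, 0.4, 0.0] dep 11.1 ik 0.0 dq 3.2 m 33.3
1.565 [-29.4, -1.0, 8.4, -0.0, 0.9, -0.1] dep 12.4 ik 0.0 dq 3.2 m 35.6
1.62 [-42.8, 0.1, 14.2, 0.0, 1.4, -0.2] dep 13.7 ik 0.0 dq 3.2 m 38.0
1.675 [-56.0, 1.2, 20.7, 0.1, 1.9, -0.3] dep 15.0 ik 0.0 dq 3.3 m 40.4
1.73 [-68.7, 2.6, 28.0, 0.1, 2.5, -0.4] dep 16.3 ik 0.0 dq 3.3 m 40.5
[ 85.9  -7.6 349.8] [-3.67009184 -0.95117673  0.47849601]
```

Emit:
apply_moves:
  increments:
    - [-15.6,-1.9,3.3,0,0.4,0,0]
    - [-29.4,-1,8.4,0,0.9,0,0]
    - [-42.8,0,14.2,0,1.4,-0.2,0]
    - [-56,1.2,20.7,0,1.9,-0.3,0]
    - [-68,2.6,28,0,2.5,-0.4,0]
    - [-68,2.6,28,0,2.5,-0.4,0]
    - [-68,2.6,28,0,2.5,-0.4,0]

```text
clock: 10.77
eef_pos: [0.7632, -0.1363, 0.351]
tool_rot: [-169.7, 21.9, 168.3]
ft_force: [-0.3, -0.8, 0.0]
opening: 0.0001
finger_force: 0.0
```

```bash
python3 - <<'E'
from kin import *
s=ctrl.get_obs();print(E(s["eef_pos"]),Re.T@s["ft_force"])
dn=lambda x,y,z:(W(x,y,z),[180,0,168.3])
plan(posec((0,-10,330),.4,.2,-1),dn(-40,0,260))
plan(posec((0,-10,330),.4,.2,-1),(W(-40,0,260),[180,0,-11.7]))
E
```

```text
[159.4  -9.4 351. ] [-0.11846865 -0.82955113  0.03444047]
ik 0.0 0.0 [ 31   5 -36  92  21  67  67] marg 19.4
ik 0.0 0.0 [ 33  19 -36  82  11  82  75] marg 33.4
[166.7  -7.6 -39.4] [0.24 0.14 0.02]
[52.1 19.  47.5] [-10.39  21.74  -2.  ]
ik 0.0 0.0 [ 31   5 -36  92  21  67  67] marg 19.4
ik 0.0 0.0 [ 17  16 -14  83   4  81 -99] marg 30.5
[166.7  -7.6 -39.4] [0.24 0.14 0.02]
[52.1 19.  47.5] [ 33.53  16.03 174.09]
```

Emit:
apply_moves:
  increments:
    - [40,-2,-10,0,0,0,0]
    - [80,-4,-20,0,0,0,0]
    - [120,-6,-30,0,0,0,0]
    - [166.7,-7.6,-39.4,0,0,0,85]
    - [166.7,-7.6,-39.4,0,0,0,85]

```text
clock: 11.18
eef_pos: [0.5894, -0.1002, 0.324]
tool_rot: [-169.4, 21.7, 168.6]
ft_force: [1.3, -0.5, -0.3]
opening: 0.0228
finger_force: 0.0
```

Emit:
apply_moves:
  increments:
    - [20,5,15,-3,6,0,85]
    - [40,12,30,-6,12,-1,85]
    - [52,19,47,-8.5,18,-1.5,85]
    - [52,19,47,-10.4,21.7,-2,85]
    - [52,19,47,-10.4,21.7,-2,85]

```text
clock: 11.6
eef_pos: [0.5691, -0.0896, 0.2592]
tool_rot: [179.8, -0.1, 168.2]
ft_force: [-0.8, -0.8, -0.6]
opening: 0.0831
finger_force: 0.0
```

```bash
python3 - <<'E'
from kin import *
s=ctrl.get_obs();print(E(s["eef_pos"]),s["tool_rot"],s["ft_force"])
c,d=ctrl.camera("wrist");np.savez("w4.npz",c=c,d=d)
c2,d2=ctrl.camera("side")
P=cloud("side",d=d2);Q=np.stack([(P-ORG)@e,(P-ORG)@l,P[...,2]],-1)*1000
m=(Q[...,0]>80)&(Q[...,0]<230)&(abs(Q[...,1])<135)&(Q[...,2]>200)&(Q[...,2]<400);q=Q[m]
if len(q)>20:print(len(q),"hood plane x vs z",np.polyfit(q[:,2]-115,q[:,0]-125,1))
K,o,r=cal("wrist");np.savez("w4.npz",c=c,d=d,P=cloud("wrist",d=d))
a=cv2.resize(c,(520,325));b=cv2.resize(c2[130:330,200:440],(390,325));cv2.imwrite("pics/b.png",np.hstack([a,b])[:, :800])
E
```

```text
[-40.1  -3.1 259.2] [ 1.79758650e+02 -1.29735710e-01  1.68192685e+02] [-0.82519494 -0.7701242  -0.6005599 ]
1191 hood plane x vs z [-0.21018429 15.04478767]
```

View pics/b.png

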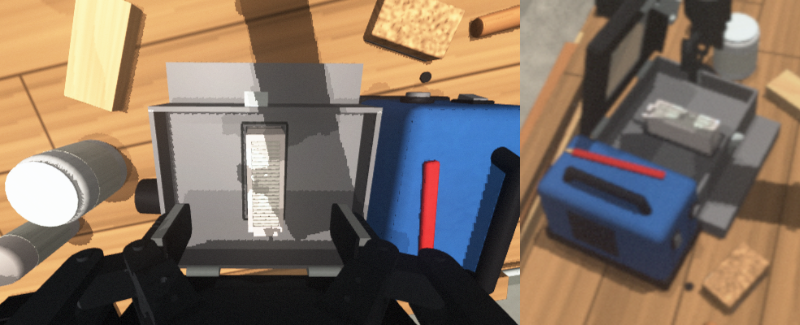

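```bash
python3 - <<'E'
from kin import *
for n in("top","side"):
    c2,d2=ctrl.camera(n);P=cloud(n,d=d2);Q=np.stack([(P-ORG)@e,(P-ORG)@l,P[...,2]],-1)*1000
    for z in range(150,420,30):
        m=(Q[...,0]>60)&(Q[...,0]<260)&(Q[...,1]>-141)&(Q[...,1]<141)&(abs(Q[...,2]-z)<8);q=Q[m]
        if len(q):print(n,z,len(q),np.percentile(q[:,0],[5,50,95]).round(),np.percentile(q[:,1],[5,95]).round())
# cassette
z=np.load("w4.npz");c=z["c"].astype(int);P=z["P"];Q=np.stack([(P-ORG)@e,(P-ORG)@l,P[...,2]],-1)*1000
m=(abs(Q[...,0])<110)&(abs(Q[...,1])<60)&(Q[...,2]>80)&(Q[...,2]<135);q=Q[m]
for lo in range(80,130,5):
    k=q[(q[:,2]>=lo)&(q[:,2]<lo+5)]
    if len(k):print(lo,len(k),np.percentile(k[:,0],[1,99]).round(1),np.percentile(k[:,1],[1,99]).round(1))
k=q[q[:,2]>105];r=cv2.minAreaRect(k[:,:2].astype(np.float32));print(r)
m=(abs(Q[...,0])<85)&(abs(Q[...,1])<60)&(Q[...,2]<69)&(Q[...,2]>25);k=Q[m];print("pit",len(k),np.percentile(k,[2,98],axis=0).round(1))
E
```

```text
top 150 40 [116. 129. 131.] [-138.  140.]
top 180 49 [110. 123. 125.] [-138.  141.]
top 210 46 [105. 116. 119.] [-138.  140.]
top 240 55 [ 96. 110. 112.] [-138.  141.]
top 270 13 [ 89.  95. 102.] [-139.  141.]
top 300 10 [82. 86. 91.] [-139.  141.]
top 330 3 [75. 76. 77.] [-140. -138.]
top 360 1 [69. 69. 69.] [-140. -140.]
top 390 700 [63. 76. 85.] [-133.  134.]
side 150 118 [122. 132. 134.] [-138.   97.]
side 180 126 [114. 127. 130.] [-138.  101.]
side 210 128 [110. 120. 123.] [-138.   99.]
side 240 120 [111. 114. 116.] [-109.   98.]
side 270 118 [105. 108. 110.] [-88. 102.]
side 300 122 [ 88. 100. 102.] [-138.  105.]
side 330 92 [67. 94. 96.] [-138.  103.]
side 360 7 [63. 70. 79.] [-30.   2.]
side 390 695 [64. 76. 87.] [-113.  132.]
80 61 [-91.9 -60.5] [-30.6  38.1]
85 53 [-92.2 -60.5] [-59.6  25.8]
90 66 [-97.7 -60.6] [-18.1  58.5]
95 139 [-109.   -60.6] [-32.2  28. ]
100 535 [-108.1  -60.8] [-54.5  21.5]
105 1007 [-91.9  82.8] [-58.5  58.2]
110 112 [-91.9  37.4] [-55.8  48. ]
115 4868 [-60.5  66. ] [-18.1  26.7]
120 574 [-59.3  67.8] [-18.3  27.5]
((-3.6447067260742188, 0.2610740661621094), (176.61680603027344, 119.65323638916016), 0.0798606425523758)
pit 170 [[-63.7 -22.7  35.4]
 [ 71.3  29.1  68.8]]
```

```bash
sed -e 's/P\[1\]=np.interp.*;return/P[1]=25;return/' -e 's/cy=np.interp([^;]*;/cy=.1;/' lift.py > lift2.py; sed -n 4,9p lift2.py; python3 lift2.py 1.27 1.27 1; sed -i 's/^rows(.*$/S=[sched(t)[0] for t in (1.27,1.33,1.39,1.45,1.51,1.57,1.63,1.69,1.75)];plan(*S)/' lift2.py; python3 lift2.py; python3 - <<'E'
E
```

```text
def sched(t):
    cx=np.interp(t,[.12,.5,1.75],[.65,.65,.4]);cy=.1;s=np.interp(t,[.12,.3,1],[37,37,32])
    a=np.array([cx,-cy,-1]);a/=np.linalg.norm(a)
    P=lip(t)+s*a;d=P-lip(t);depth=-np.sin(t)*d[0]*-1+np.cos(t)*d[2]  # +: towards plate
    P[1]=25;return posec(P,cx,cy,-1),depth
def rows(ts):
1.27 [-79.8, 24.1, -76.2, 5.2, -25.9, 1.3] dep 5.1 ik 0.0 dq 20.5 m 23.1
ik 0.0 0.0 [ 35   9 -41  89  20  62  66] marg 23.1
ik 0.0 0.0 [ 34  11 -41  85  22  64  66] marg 25.6
ik 0.0 0.0 [ 32  14 -41  82  23  66  66] marg 28.2
ik 0.0 0.0 [ 31  16 -40  79  25  68  66] marg 30.8
ik 0.0 0.0 [ 29  19 -40  75  26  70  66] marg 33.3
ik 0.0 0.0 [ 28  21 -39  72  27  71  66] marg 35.9
ik 0.0 0.0 [ 26  24 -39  68  28  73  66] marg 38.5
ik 0.0 0.0 [ 25  27 -38  65  29  75  67] marg 41.1
ik 0.0 0.0 [ 23  29 -38  61  30  76  67] marg 41.4
[-79.8  24.1 -76.2] [  5.2  -25.92   1.34]
[-15.9   0.2   2.4] [ 0.02  0.55 -0.05]
[-15.7   0.3   3.2] [ 0.02  0.56 -0.05]
[-15.6   0.4   4. ] [ 0.02  0.56 -0.05]
[-15.3   0.4   4.8] [ 0.02  0.57 -0.05]
[-15.1   0.5   5.5] [ 0.02  0.57 -0.05]
[-14.7   0.6   6.3] [ 0.02  0.58 -0.05]
[-14.4   0.6   7. ] [ 0.02  0.58 -0.05]
[-14.    0.7   7.8] [ 0.02  0.59 -0.05]
```

Emit:
apply_moves:
  increments:
    - [0,6,-30,1,-5,0.3,0]
    - [0,12,-60,2,-10,0.6,0]
    - [-20,20,-76,3,-16,1,0]
    - [-50,24,-76,4.2,-21,1.2,0]
    - [-79.8,24.1,-76.2,5.2,-25.9,1.3,0]
    - [-79.8,24.1,-76.2,5.2,-25.9,1.3,0]
    - [-79.8,24.1,-76.2,5.2,-25.9,1.3,0]

```text
clock: 12.38
eef_pos: [0.6514, -0.0778, 0.3387]
tool_rot: [-174.9, 26.2, 168.4]
ft_force: [-0.2, 0.3, -0.3]
opening: 0.0007
finger_force: 0.0
```

Emit:
apply_moves:
  increments:
    - [-15.9,0.2,2.4,0,0.5,0,0]
    - [-31.6,0.5,5.6,0,1.1,0,0]
    - [-47.2,0.9,9.6,0,1.6,0,0]
    - [-62.5,1.3,14.4,0,2.2,0,0]
    - [-62.5,1.3,14.4,0,2.2,0,0]

```text
clock: 12.8
eef_pos: [0.7144, -0.0932, 0.3527]
tool_rot: [-175.1, 23.9, 167.9]
ft_force: [-0.8, -0.5, -1.2]
opening: -0.0
finger_force: 0.0
```

```bash
cat > hd.py <<'E'
from kin import *
s=ctrl.get_obs();print(E(s["eef_pos"]),Re.T@s["ft_force"])
c2,d2=ctrl.camera("side");P=cloud("side",d=d2);Q=np.stack([(P-ORG)@e,(P-ORG)@l,P[...,2]],-1)*1000
m=(Q[...,0]>60)&(Q[...,0]<260)&(Q[...,1]>-138)&(Q[...,1]<130)&(Q[...,2]>150)&(Q[...,2]<330);q=Q[m]
X=[];Z=[]
for z in range(155,330,15):
    k=q[abs(q[:,2]-z)<7]
    if len(k)>20:X.append(np.percentile(k[:,0],80));Z.append(z)
k=np.polyfit(Z,X,1);print("hood",np.pi/2+np.arctan(k[0]),len(Z),np.abs(np.polyval(k,Z)-X).max())
E
python3 hd.py
```

```text
[102.9  22.9 352.7] [-0.66397837 -0.65681894 -1.17630414]
hood 1.5040332475930691 12 0.8936984655893809
```

Following well (1.50). Continuing to about 1.72.

Emit:
apply_moves:
  increments:
    - [-8,0.2,3,0,0.3,0,0]
    - [-16,0.5,6,0,0.6,0,0]
    - [-24,0.8,9,0,0.9,0,0]
    - [-31,1.2,12.5,0,1.2,0,0]
    - [-38,1.5,16,0,1.4,0,0]
    - [-45,1.8,19.5,0,1.7,0,0]
    - [-54,2,24,0,2,0,0]
    - [-54,2,24,0,2,0,0]

```text
clock: 13.52
eef_pos: [0.771, -0.1045, 0.3518]
tool_rot: [-175.1, 21.9, 167.9]
ft_force: [0.0, 0.2, -0.2]
opening: -0.0002
finger_force: 0.0
```

```bash
python3 hd.py
```

```text
[160.6  23.3 351.8] [ 0.00174759  0.23552422 -0.22761244]
hood 1.7151603888360323 12 0.7294552112790313
```

Emit:
apply_moves:
  increments:
    - [9,0,-4,0,0,0,0]
    - [18,0,-7.5,0,0,0,0]
    - [28,0,-11.4,0,0,0,0]
    - [28,0,-11.4,0,0,0,0]

```text
clock: 13.9
eef_pos: [0.7402, -0.0959, 0.3543]
tool_rot: [-175.1, 22.1, 167.9]
ft_force: [0.5, -0.1, -0.0]
opening: 0.0002
finger_force: 0.0
```

```bash
python3 hd.py
```

```text
[128.8  25.5 354.3] [ 0.54948879 -0.0115941  -0.02839442]
hood 1.716434952963784 12 0.5143745181387658
```

```bash
python3 - <<'E'
from kin import *
z=np.load("w4.npz");c=z["c"].astype(int);P=z["P"];Q=np.stack([(P-ORG)@e,(P-ORG)@l,P[...,2]],-1)*1000
m=(Q[...,0]>-66)&(Q[...,0]<71)&(abs(Q[...,1]-4)<30)&(Q[...,2]>113)&(Q[...,2]<125)
k=Q[m][:,:2];k=k
# side edges y vs x
xs=[];lo=[];hi=[]
for x in range(-55,62,8):
    q=k[abs(k[:,0]-x)<4]
    if len(q)>5:xs.append(x);lo.append(q[:,1].min());hi.append(q[:,1].max())
print(np.round(lo,1),np.round(hi,1));
for v in(lo,hi):
    f=np.polyfit(xs,v,1);print("edge slope deg",np.degrees(f[0]),f[1])
print(np.percentile(k[:,0],[.5,99.5]))
# slot border: deck pixels z~71 vs dark gaps
g=c.sum(-1)//3
m2=(abs(Q[...,2]-71)<3)&(abs(Q[...,0])<95)&(abs(Q[...,1])<100);q=Q[m2]
L=q[(abs(q[:,0])<50)&(q[:,1]<0)][:,1];Rr=q[(abs(q[:,0])<50)&(q[:,1]>0)][:,1];F=q[(abs(q[:,1]-4)<20)&(q[:,0]<0)][:,0]
print("deck edges y",L.max() if len(L) else 0,Rr.min() if len(Rr) else 0,"front x",F.max() if len(F) else 0)
YC=168.3
plan((W(3,4,230),[180,0,168.3]),(W(3,4,84),[180,0,168.3]))
E
```

```text
[-18.5 -18.6 -18.8 -18.8 -18.8 -18.1 -18.2 -18.3 -18.5 -18.6 -17.7 -17.8
 -17.9 -18.  -18.1] [26.6 26.9 27.1 26.4 26.6 26.8 27.1 27.2 27.4 26.7 27.  27.2 27.4 27.7
 27.8]
edge slope deg 0.4359682516403704 -18.32178735374233
edge slope deg 0.4766652757781004 27.052168379726528
[-61.02681277  67.70932399]
deck edges y -22.261894236979902 31.97663014454722 front x -60.911768946047985
ik 0.0 0.0 [ 34  27 -42  78  17  82  72] marg 36.0
ik 0.0 0.0 [ 34  33 -39  89  22  66  68] marg 44.6
[163.8 -16.   69.2] [-4.93 22.05 -1.35]
[  0.  -0. 146.] [0. 0. 0.]
```

```bash
python3 - <<'E'
from kin import *
plan((W(3.4,4.4,230),[180,0,168.75]),(W(3.4,4.4,84),[180,0,168.75]))
E
```

```text
ik 0.0 0.0 [ 34  27 -42  78  18  82  72] marg 35.9
ik 0.0 0.0 [ 34  33 -39  89  22  66  69] marg 44.7
[163.5 -15.6  69.3] [-5.01 22.03 -1.79]
[  0.  -0. 146.] [0. 0. 0.]
```

Emit:
apply_moves:
  increments:
    - [40,-4,-5,-1,4,0,0]
    - [80,-8,10,-2,8,0,40]
    - [120,-12,35,-3,13,-0.5,85]
    - [164,-16,69,-4,18,-1,85]
    - [164,-16,69,-5,22,-1,85]
    - [164,-16,69,-5,22,-1,85]
    - [164,-16,69,-5,22,-1,85]

```text
clock: 14.53
eef_pos: [0.6137, -0.0927, 0.2281]
tool_rot: [179.8, -0.0, 167.8]
ft_force: [-0.4, 0.6, 1.5]
opening: 0.0721
finger_force: 0.0
```

```bash
python3 - <<'E'
from kin import *
s=ctrl.get_obs();print(E(s["eef_pos"]),s["tool_rot"],s["opening"])
plan((W(3.4,4.4,150),[180,0,168.75]),(W(3.4,4.4,84),[180,0,168.75]))
E
python3 hd.py
```

```text
[  4.2   2.9 228.1] [ 1.79830903e+02 -3.03699142e-02  1.67843651e+02] 0.07210375509689242
ik 0.0 0.0 [ 34  30 -40  85  20  73  70] marg 44.1
ik 0.0 0.0 [ 33  33 -39  89  22  66  69] marg 44.7
[ 0.8  1.3 78.1] [ 0.17 -0.03 -0.91]
[ 0. -0. 66.] [0. 0. 0.]
[  4.2   2.9 228.1] [-0.49301052  0.53625914  1.4642223 ]
hood 1.7135807569052408 12 0.69017934003557
```

Emit:
apply_moves:
  increments:
    - [0.8,1.3,0,0,0,-0.9,85]
    - [0.8,1.3,30,0.2,0,-0.9,85]
    - [0.8,1.3,60,0.2,0,-0.9,85]
    - [0.8,1.3,90,0.2,0,-0.9,85]
    - [0.8,1.3,120,0.2,0,-0.9,85]
    - [0.8,1.3,144,0.2,0,-0.9,85]
    - [0.8,1.3,144,0.2,0,-0.9,85]
    - [0.8,1.3,144,0.2,0,-0.9,85]

```text
clock: 15.25
eef_pos: [0.6133, -0.0891, 0.0857]
tool_rot: [-180.0, 0.0, 168.9]
ft_force: [-0.6, -0.3, 0.5]
opening: 0.0847
finger_force: 0.0
```

Emit:
apply_moves:
  increments:
    - [0,0,0,0,0,0,40]
    - [0,0,0,0,0,0,40]
    - [0,0,0,0,0,0,40]
    - [0,0,0,0,0,0,40]
    - [0,0,0,0,0,0,40]
    - [0,0,0,0,0,0,40]

```text
clock: 15.75
eef_pos: [0.6141, -0.0905, 0.087]
tool_rot: [-179.9, 0.1, 168.8]
ft_force: [-2.0, -1.6, 8.0]
opening: 0.045
finger_force: 61.1
```

Emit:
apply_moves:
  increments:
    - [0,0,-6,0,0,0,40]
    - [0,0,-18,0,0,0,40]
    - [0,0,-34,0,0,0,40]
    - [0,0,-54,0,0,0,40]
    - [0,0,-76,0,0,0,40]
    - [0,0,-98,0,0,0,40]
    - [0,0,-110,0,0,0,40]
    - [0,0,-110,0,0,0,40]

```text
clock: 16.42
eef_pos: [0.6146, -0.0896, 0.1986]
tool_rot: [-180.0, 0.3, 168.8]
ft_force: [0.4, 0.4, -1.3]
opening: 0.0448
finger_force: 61.5
```

```bash
python3 - <<'E'
from kin import *
s=ctrl.get_obs();print(E(s["eef_pos"]),s["tool_rot"],s["ft_force"],s["joint_pos"].round())
c,d=ctrl.camera("side");P=cloud("side",d=d);Q=np.stack([(P-ORG)@e,(P-ORG)@l,P[...,2]],-1)*1000
cv2.imwrite("pics/c.png",cv2.resize(c[110:310,200:440],(720,600),interpolation=cv2.INTER_CUBIC))
E
```

```text
[  4.4   6.1 198.6] [-179.99057982    0.27196354  168.83965957] [ 0.43904686  0.41802582 -1.27260898] [ 34.  28. -41.  81.  18.  78.  71.]
```

View pics/c.png

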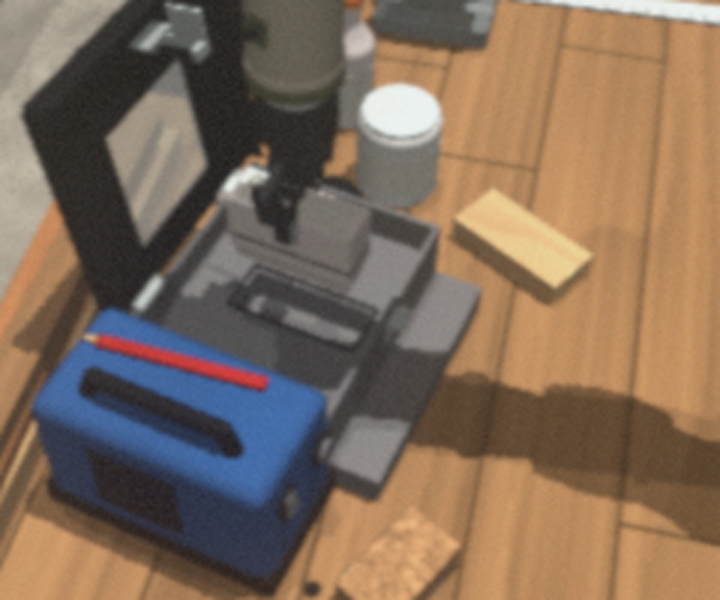

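The cassette is clear of the slot (around 310,230), lug to the rear, with the hood standing open. Next I turn it end for end.

Emit:
apply_moves:
  increments:
    - [0,0,0,0,0,7,40]
    - [0,0,0,0,0,14,40]
    - [0,0,0,0,0,21,40]
    - [0,0,0,0,0,28,40]
    - [0,0,0,0,0,35,40]
    - [0,0,0,0,0,42,40]
    - [0,0,0,0,0,49,40]
    - [0,0,0,0,0,56,40]

```text
clock: 17.13
eef_pos: [0.612, -0.09, 0.1925]
tool_rot: [-179.8, -0.1, 112.5]
ft_force: [0.6, -0.8, -2.2]
opening: 0.0453
finger_force: 61.4
```

Emit:
apply_moves:
  increments:
    - [0,0,0,0,0,7,40]
    - [0,0,0,0,0,14,40]
    - [0,0,0,0,0,21,40]
    - [0,0,0,0,0,28,40]
    - [0,0,0,0,0,35,40]
    - [0,0,0,0,0,42,40]
    - [0,0,0,0,0,49,40]
    - [0,0,0,0,0,56,40]

```text
clock: 17.8
eef_pos: [0.6119, -0.09, 0.1925]
tool_rot: [-179.8, 0.1, 56.5]
ft_force: [0.2, -0.6, -1.6]
opening: 0.045
finger_force: 61.4
```

Emit:
apply_moves:
  increments:
    - [0,0,0,0,0,7,40]
    - [0,0,0,0,0,14,40]
    - [0,0,0,0,0,21,40]
    - [0,0,0,0,0,28,40]
    - [0,0,0,0,0,35,40]
    - [0,0,0,0,0,42,40]
    - [0,0,0,0,0,49,40]
    - [0,0,0,0,0,56,40]

```text
clock: 18.47
eef_pos: [0.6119, -0.09, 0.1925]
tool_rot: [180.0, 0.3, 0.5]
ft_force: [-0.7, 0.0, -2.3]
opening: 0.0451
finger_force: 61.4
```

```bash
python3 - <<'E'
from kin import *
s=ctrl.get_obs();print(E(s["eef_pos"]),s["tool_rot"],s["opening"],s["joint_pos"].round())
plan((W(3.2,4.8,198),[180,0,-11.25]),(W(3.2,4.8,130),[180,0,-11.25]))
c,d=ctrl.camera("wrist");P=cloud("wrist",d=d);Q=np.stack([(P-ORG)@e,(P-ORG)@l,P[...,2]],-1)*1000
np.savez("w5.npz",c=c,Q=Q);cv2.imwrite("pics/w5.png",c)
E
```

```text
[  1.9   5.2 192.5] [179.99698397   0.2555733    0.47626152] 0.045075983236504 [ 14.  23. -12.  82.   5.  75. -88.]
ik 0.0 0.0 [ 13  23 -10  82   4  76 -99] marg 37.2
ik 0.0 0.0 [ 13  25 -10  87   5  68 -99] marg 40.0
[ 1.2  0.7 -5.5] [ 0.03  0.25 11.73]
[ 0. -0. 68.] [0. 0. 0.]
```

View pics/w5.png

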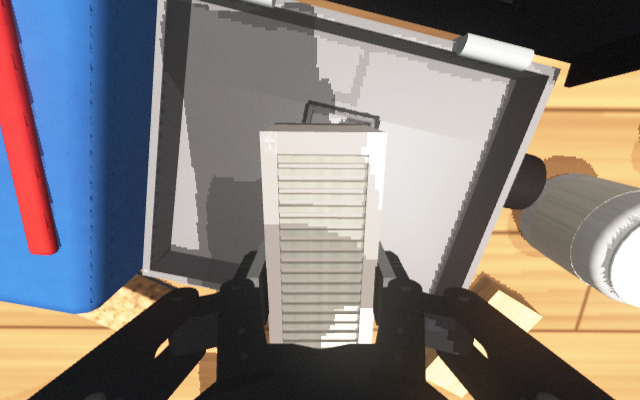

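The wrist view shows the cassette in the fingers and the slot's rear edge behind it, with corners at about (308,102) and (380,118); the chamber walls are also visible.

```bash
python3 - <<'E'
from kin import *
Q=np.load("w5.npz")["Q"]
m=(Q[...,2]>104)&(Q[...,2]<112);q=Q[m]
for nm,a in(("right",q[(q[:,1]<-120)&(q[:,1]>-150)&(abs(q[:,0])<85)]),("left",q[(q[:,1]>125)&(q[:,1]<150)&(abs(q[:,0])<85)])):
    if len(a)>30:print(nm,len(a),np.degrees(np.polyfit(a[:,0],a[:,1],1)[0]),np.polyfit(a[:,0],a[:,1],1)[1],np.percentile(a[:,1],[2,98]))
for n,x0,x1 in(("slot floor/pit",0,100),):
    p=Q[(Q[...,2]<66)&(Q[...,2]>25)&(abs(Q[...,1]-4)<32)&(Q[...,0]>40)&(Q[...,0]<85)];print(len(p),p.max(0),p.min(0))
# pit edge pixels per side
D=Q[(abs(Q[...,2]-71)<1.5)&(Q[...,0]>60)&(Q[...,0]<95)&(abs(Q[...,1]-4)<20)];print("rear deck edge",np.percentile(D[:,0],[0,1,5]))
for x in (66,62,58):
    D=Q[(abs(Q[...,2]-71)<1.5)&(abs(Q[...,0]-x)<2)];a=D[(D[:,1]<4)&(D[:,1]>-60)][:,1];b=D[(D[:,1]>4)&(D[:,1]<60)][:,1];print(x,a.max() if len(a) else None,b.min() if len(b) else None)
# cassette in hand
k=Q[(Q[...,2]>215)&(Q[...,2]<235)&(abs(Q[...,1])<60)&(abs(Q[...,0])<110)];r=cv2.minAreaRect(k[:,:2].astype(np.float32));print("cas",r,k[:,2].mean())
E
```

```text
right 1569 -0.9893878360121297 -133.20708514028604 [-137.80303227 -130.17379661]
left 3458 -0.8328769776863791 137.34212705224382 [131.57475836 142.36213972]
456 [70.51499169 25.77281876 65.86070101] [ 58.15958359 -26.22911553  31.56551946]
rear deck edge [72.14710225 72.86829994 73.89589655]
66 -27.98807393013127 27.402516439090103
62 -41.61884124642314 27.960930196335088
58 -41.8335772725807 28.327147644427836
cas ((19.98093032836914, 4.322803497314453), (76.72491455078125, 102.6753921508789), 84.4677963256836) 222.07672817275576
```

```bash
python3 - <<'E'
from kin import *
plan((W(1,2.3,192.5),[180,0,-11.7]),(W(1,2.3,125),[180,0,-11.7]),(W(1,2.3,106),[180,0,-11.7]))
E
```

```text
ik 0.0 0.0 [ 13  23 -10  83   4  75 -99] marg 37.1
ik 0.0 0.0 [ 13  25 -10  88   5  67 -99] marg 39.9
ik 0.0 0.0 [ 13  26 -10  89   5  65 -99] marg 40.9
[-1.5  2.8  0.1] [ 0.03  0.25 11.66]
[ 0.  -0.  67.5] [0. 0. 0.]
[ 0. -0. 19.] [0. 0. 0.]
```

Emit:
apply_moves:
  increments:
    - [-1.5,2.8,0,0,0,6,40]
    - [-1.5,2.8,0,0,0.2,11.7,40]
    - [-1.5,2.8,20,0,0.2,11.7,40]
    - [-1.5,2.8,40,0,0.2,11.7,40]
    - [-1.5,2.8,60,0,0.2,11.7,40]
    - [-1.5,2.8,67.5,0,0.2,11.7,40]
    - [-1.5,2.8,67.5,0,0.2,11.7,40]
    - [-1.5,2.8,67.5,0,0.2,11.7,40]

```text
clock: 19.18
eef_pos: [0.611, -0.0927, 0.1267]
tool_rot: [180.0, -0.1, -10.8]
ft_force: [0.2, 0.4, -1.9]
opening: 0.0449
finger_force: 61.4
```

```bash
python3 - <<'E'
from kin import *
s=ctrl.get_obs();print(E(s["eef_pos"]),s["tool_rot"],s["ft_force"])
plan((W(1,2.3,106),[180,0,-11.7]))
c,d=ctrl.camera("top");P=cloud("top",d=d);Q=np.stack([(P-ORG)@e,(P-ORG)@l,P[...,2]],-1)*1000
# deck vs walls in top view: chamber centre from wall tops
m=(Q[...,2]>100)&(Q[...,2]<113);q=Q[m]
for lo,hi in((-160,-115),(115,139)):
    a=q[(q[:,1]>lo)&(q[:,1]<hi)&(abs(q[:,0])<80)]
    if len(a)>10:print(len(a),np.percentile(a[:,1],[5,50,95]).round(1),np.degrees(np.polyfit(a[:,0],a[:,1],1)[0]))
E
```

```text
[  1.6   2.3 126.7] [ 1.79986167e+02 -5.48554139e-02 -1.07984221e+01] [ 0.23144896  0.42740244 -1.87624553]
ik 0.0 0.0 [  13   26  -10   89    5   65 -100] marg 40.9
[-0.6  0.  20.7] [ 0.01 -0.05  0.9 ]
171 [-135.4 -132.3 -129.4] -0.3676793365495017
151 [133.9 136.1 138.8] -0.2253968669548297
```

Emit:
apply_moves:
  increments:
    - [-0.6,0,0,0,0,1,40]
    - [-0.6,0,5,0,0,1,40]
    - [-0.6,0,10,0,0,1,40]
    - [-0.6,0,14,0,0,1,40]
    - [-0.6,0,18,0,0,1,40]
    - [-0.6,0,18,0,0,1,40]

```text
clock: 19.73
eef_pos: [0.6101, -0.0926, 0.1078]
tool_rot: [180.0, -0.0, -11.9]
ft_force: [-0.9, 1.2, -2.2]
opening: 0.0449
finger_force: 61.5
```

Emit:
apply_moves:
  increments:
    - [0,0,3,0,0,0,40]
    - [0,0,6,0,0,0,40]
    - [0,0,9,0,0,0,40]
    - [0,0,9,0,0,0,40]

```text
clock: 20.07
eef_pos: [0.6105, -0.0926, 0.0993]
tool_rot: [180.0, -0.1, -11.9]
ft_force: [0.4, 1.3, -1.8]
opening: 0.0452
finger_force: 61.5
```

Emit:
apply_moves:
  increments:
    - [0,0,3,0,0,0,40]
    - [0,0,6,0,0,0,40]
    - [0,0,9,0,0,0,40]
    - [0,0,12,0,0,0,40]
    - [0,0,12,0,0,0,40]

```text
clock: 20.48
eef_pos: [0.6107, -0.0927, 0.0875]
tool_rot: [180.0, -0.1, -11.9]
ft_force: [0.2, 0.5, -2.0]
opening: 0.0448
finger_force: 61.5
```

Emit:
apply_moves:
  increments:
    - [0,0,1,0,0,0,40]
    - [0,0,2,0,0,0,40]
    - [0,0,2,0,0,0,40]

```text
clock: 20.73
eef_pos: [0.6112, -0.0927, 0.087]
tool_rot: [180.0, -0.2, -11.9]
ft_force: [-0.0, -0.3, 3.9]
opening: 0.0452
finger_force: 61.9
```

Emit:
apply_moves:
  increments:
    - [0,0,0,0,0,0,85]
    - [0,0,0,0,0,0,85]
    - [0,0,0,0,0,0,85]
    - [0,0,0,0,0,0,85]
    - [0,0,-10,0,0,0,85]
    - [0,0,-40,0,0,0,85]
    - [0,0,-80,0,0,0,85]
    - [0,0,-120,0,0,0,85]

```text
clock: 21.4
eef_pos: [0.6098, -0.0925, 0.2074]
tool_rot: [180.0, -0.0, -11.9]
ft_force: [2.0, 0.1, 0.4]
opening: 0.0852
finger_force: 0.0
```

```bash
python3 - <<'E'
from kin import *
s=ctrl.get_obs();print(E(s["eef_pos"]),s["tool_rot"],s["ft_force"],s["opening"])
c,d=ctrl.camera("wrist");P=cloud("wrist",d=d);Q=np.stack([(P-ORG)@e,(P-ORG)@l,P[...,2]],-1)*1000
cv2.imwrite("pics/w6.png",c)
m=(abs(Q[...,0])<70)&(abs(Q[...,1]-2)<30)&(Q[...,2]>105)&(Q[...,2]<140);q=Q[m]
print(np.percentile(q[:,2],[5,50,95]),q[:,:2].min(0),q[:,:2].max(0))
dk=Q[(abs(Q[...,0])<60)&(abs(Q[...,1])>50)&(abs(Q[...,1])<110)&(abs(Q[...,2]-71)<8)];print("deck",np.median(dk[:,2]))
for lo,hi in((-65,-30),(-20,20),(30,65)):
    k=q[(q[:,0]>lo)&(q[:,0]<hi)];print(lo,len(k),np.median(k[:,2]) if len(k) else 0)
E
python3 hd.py
```

```text
[  0.3   2.4 207.4] [ 1.79988035e+02 -2.52926687e-02 -1.18580265e+01] [1.95739813 0.12694852 0.4073916 ] 0.08518494638263464
[123.85599944 126.61884939 128.70688373] [-69.99452847 -21.13887834] [69.99655934 26.53074025]
deck 78.79421365818726
-65 1630 126.21045513603056
-20 2609 126.45733640559284
30 2715 127.0730394138015
[  4.3   2.9 218. ] [ 1.96461273 -0.06381865  7.5359208 ]
hood 1.7151148098190439 12 0.6321324289517634
```

View pics/w6.png

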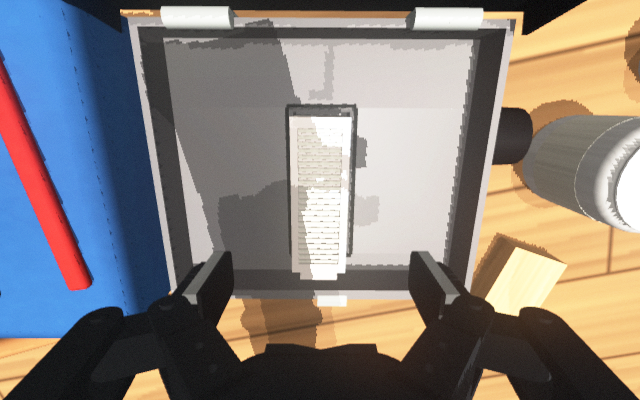

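The cassette now sits in the slot with its lug at the front (320,275). The arm was still moving during that reading, so I'll repeat the height check with it at rest.

```bash
python3 - <<'E'
from kin import *
for n in("wrist","top"):
    c,d=ctrl.camera(n);P=cloud(n,d=d);Q=np.stack([(P-ORG)@e,(P-ORG)@l,P[...,2]],-1)*1000
    dk=Q[(abs(Q[...,0])<60)&(abs(Q[...,1])>60)&(abs(Q[...,1])<110)&(Q[...,2]<100)&(Q[...,2]>50)];print(n,"deck",np.median(dk[:,2]))
    q=Q[(abs(Q[...,0])<62)&(abs(Q[...,1]-2)<22)&(Q[...,2]>100)&(Q[...,2]<140)]
    A=np.c_[q[:,:2],np.ones(len(q))];f=np.linalg.lstsq(A,q[:,2],rcond=None)[0];print(len(q),"top",np.median(q[:,2]),"tilt",np.degrees(f[:2]))
E
```

```text
wrist deck 66.29210927576024
7492 top 112.19147451538379 tilt [-0.31769778 -0.03650881]
top deck 70.13958442839852
0 top nan tilt [0. 0.]
  return _methods._mean(a, axis=axis, dtype=dtype,
  ret = ret.dtype.type(ret / rcount)
```

```bash
python3 -c "
from workcell import ctrl
print(ctrl.job_done())"
```

```text
the job is handed in; nothing more can be done
None
```

I handed the job in at about 22 s: the hood stands open by itself at about 1.72 rad, and the cassette is turned end for end and seated level with its lug at the front; the hood sat at only about 1.37 rad after the first push, so I pushed it back a second time before touching the cassette.

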